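Load the plate shaker: set the pulley, stack the blocks, cover, set to start

ROBOT

A 6-joint arm with a two-finger parallel gripper is mounted at the origin on the work surface. World frame = base frame: x ahead of the robot, y to its left, z up, the work surface at z = 0. Lengths are in m, angles in rad, forces in N, time in s.
With the tool pointing down it reaches from about 0.4 to 0.825 m from the base axis. Payload 7 kg.
Tool frame: the origin (TCP) lies between the finger pads; the fingertips stand 19 mm ahead of it and the grasp point (between the pads) is the TCP; x points along the fingers, z is the direction in which the jaws open and shut, and the axes are right-handed (so a half turn about x gives the same grasp; the last joint's range is limited). The gripper opens to 85 mm and grips with 20 to 120 N. Pads are 22 mm wide; open, the fingers measure 114 mm over their backs; the gripper's body (76 mm by 85 mm) begins 54 mm behind the grasp point. The pads swing forward as they close: fully open they stand 13 mm farther back than shut.
Start: joints at [1.426, 0.359, 0.012, 0, -1.224, -0.288], TCP at [0.283, 0.613, 0.25] pointing down, gripper open.
Joint ranges: [-3.07, 3.07], [-1.43, 2.12], [-1.02, 1.25], [-3.03, 1.67], [-3.05, -0], [-3.03, 3.03]. Speed limits (rad/s): [2.39, 2.39, 3.01, 3.14, 3.14, 3.14].

INTERFACE

Orientations are given as a unit quaternion [x, y, z, w].
In Python, from plant import manip gives the robot as it stands. The module is installed in compiled form; this text tells all that it offers.
- The arm moves only by the shell command python3 -m creep 'ROWS' [FORCE]. ROWS is text: rows parted by semicolons, each of 7 numbers parted by spaces: the shift along the tool's x, y, z in mm, then the turn, a rotation vector about the tool's x, y, z in rad, then the opening, from 0 (shut) to 1 (fully open). A call has 1 to 10 rows; each row shifts and turns the commanded pose from where the row before left it, along the tool's axes as they then stand; what a row does not reach is not made up. A row lasts 1/12 s, in which the tool goes at most 41.7 mm and 7.16 degrees, less where a joint would pass 70% of its speed; a pose out of reach is approached as far as the arm can. A call with a gripper value outside its range is refused whole. The fingers move at their own pace and stop on an object; FORCE is the grip in N (left out, the last holds). Time passes only in rows, so rows that do not move let the fingers close. It gives the time, the measured TCP pose, the force and the opening at its end, in the units of the state.
- manip.get_state(): the state, without advancing time (a new reading comes with each control period).
- manip.grab_frame(name): name is "side" or "top"; returns a dict with "img" (384x512x3 uint8, blue, green, red), "fx", "fy", "cx", "cy" (pixels), "pose" (4x4, takes a point from camera to world coordinates). Camera axes: x right, y up, looking along -z (the intrinsics and any distortion apply to the point x, -y, -z); pixel columns grow to the right and rows downward; lengths in m; the calibration is good to about 2 mm. A picture is of the moment at which its call begins. There is no depth.
- manip.hand_in(): hands the job in, once; it reports no verdict.
The state is a dict: "time": time; "joint_pos": joint angles; "dq": joint speeds; "joint_torque": joint torques, N m; "eef_pos": TCP position; "tool_rot": TCP orientation; "force": force on the tool from outside, world axes, zero at the start; "ft_torque": the same for the moment, N m; "gripper_width": finger opening in m.
Only numpy, scipy, OpenCV 4.12 (cv2) and the standard library are available. Lean on these libraries where they do the work, as an engineer would, in place of code of your own. Each camera call takes 0.05 s, during which the arm holds its last target.

TASK

Turn the shaker's drive pulley by its rim until the white load mark faces the red pointer, then, leaving it there, stack all the white well blocks on the nest with their cut corners matched, so that each skirt drops fully over the one below, and put the blue cover on top in the same way. Then turn the pulley until the orange start mark faces the pointer. Leave the other things on the bench where they are.

Things in the scene. Friction and masses are not known exactly. Their poses are not given: they have to be found in the camera images.
- shaker: white bench shaker, 170 x 400 mm, 50 mm high, fixed; origin at the centre of its underside, z up, its long side along its y. On top it carries the black-rimmed drive pulley (-y end) and the aluminium nest (+y end)
- pulley (a joint): angle of the drive pulley (rad), anticlockwise from above positive, turns without end in either direction and stays where it is left (about 0.12 N m of friction); 0 when the white mark faces the pointer, -1.3 when the orange mark does
- pulley_axis (a point): on the pulley's upright axis, at the height of the rim's top (91 mm above the bench). The pulley is a dish 150 mm across: an upright rim 10 mm thick stands 28 mm above the web inside it and can be pinched from above across its thickness anywhere round the circle; the hub in the middle is 28 mm across and only 6 mm high
- white_mark (a point): the engraved white line (load mark) where it crosses the top of the rim, 70 mm from the axis; the line also runs across the web and down the rim's outside
- orange_mark (a point): the engraved orange line (start mark) where it crosses the top of the rim, 70 mm from the axis, 1.3 rad anticlockwise (from above) of the white one
- pointer (a point): tip of the fixed red pointer, just outside the rim on the side away from the robot, 2 mm from the rim; the shaker's -x axis runs from here to the pulley axis. Its grey post, 30 mm wide, stands beneath it
- nest (a point): where the origin of the lowest block comes when it is seated on the nest, with the block's x, y, z along this point's axes (those of the shaker). The nest is an aluminium pad of the blocks' 98 x 52 mm outline, 10 mm high on the 50 mm base, with its cut corner at +x +y; this point is 7 mm below the pad's top
- block1: white well block, foot 108 x 62 mm, 36 mm high, 120 g; may be absent (None). Origin: centre of its underside; x along its length, y across, z up. Above the 9 mm high foot skirt the body is 98 x 52 mm: grip it there, across y. The corner at +x +y is cut off at 45 degrees (14 mm off each side of the body). Flat top at 36 mm with dark wells
- block2: white well block, exactly like block1; may be absent (None). Underneath, its skirt (2.5 mm thick) encloses a hollow 7 mm deep with the body's cut-corner outline, 2.5 mm larger all round, which drops over the top of the block or nest below only if the cut corners match; it then stands 29 mm above the block below, otherwise about 7 mm too high
- block3: white well block, exactly like block1 and block2; may be absent (None)
- block4: white well block, exactly like block1 and block2; may be absent (None)
- cover: blue cover with the same foot as the blocks (108 x 62 mm, same cut corner at +x +y, same skirt and hollow 7 mm deep); plate top at 15 mm, on it a grip ridge 70 mm long along x, 20 mm thick across y, up to 35 mm. Origin at the centre of its underside, z up; seated on a block its origin is 29 mm above that block's origin. Mass about 90 g
- amber_bottle: amber reagent bottle with blue cap, 58 mm across, 115 mm high, not part of the job; origin at its foot
- beaker: glass beaker, 70 mm across, 85 mm high, not part of the job; origin at its foot
- flask: greenish conical flask, 72 mm across, 115 mm high, not part of the job; origin at its foot
- scoop: flat steel lab spatula, 160 mm long and 6 mm thick, lying on the bench in front of the shaker, not part of the job; origin at its middle
Things that resemble listed ones, but are neither listed nor needed, are in the scene too. Leave any green, pink or turquoise look-alike of the block2 alone.

How it is judged:
By the outcome, as a careful person would: the job done as asked, in the order asked, and still so for the second after the job is handed in, with the robot touching nothing.
Of block1, block2, block3, block4 only 2 to 4 are there at a start; the rules pass over those that are not, and their reading is None.
At some moment in a run one of block1, block2, block3, block4, cover may be knocked a few centimetres aside while the robot is not near it.
Once in a run the grip may slacken for a moment while it holds something.
It also fails if it takes over 210 s, if anything falls off the work surface, if the arm or the gripper's body presses on something with over 40 N, if the wrist force passes 120 N, or if a joint passes its speed limit or range.

## Working session

There is one attempt and no reset: what is moved stays moved. The work goes in short steps, Python scripts to look and compute and a shell command to move; the robot and the scene stay as the last step left them, time stands still between calls to the robot, and variables do not carry over. Pictures are saved under pics/ and viewed, and the job is handed in when it is done.

```bash
mkdir -p pics; ls; cat > h.py <<'E'
import numpy as np,cv2
from plant import manip
from scipy.spatial.transform import Rotation as R
def grab(n,save=None):
    f=manip.grab_frame(n)
    if save: cv2.imwrite(save,f["img"])
    return f
def ray(f,u,v):
    P=np.array(f["pose"]);d=np.array([(u-f["cx"])/f["fx"],-(v-f["cy"])/f["fy"],-1.])
    return P[:3,3],P[:3,:3]@d
def onz(f,u,v,z):
    o,d=ray(f,u,v);return o+d*(z-o[2])/d[2]
def proj(f,p):
    P=np.array(f["pose"]);c=P[:3,:3].T@(np.array(p)-P[:3,3])
    return np.array([f["cx"]+f["fx"]*c[0]/-c[2],f["cy"]+f["fy"]*c[1]/c[2]])
E
python3 - <<'E'
from h import *
np.set_printoptions(precision=4,suppress=True)
s=manip.get_state();print(s)
for n in("side","top"):
    f=grab(n,f"pics/{n}0.png");print(n,[f[k] for k in("fx","fy","cx","cy")],f.keys());print(f["pose"])
print(R.from_quat(s["tool_rot"]).as_matrix())
E
```

```text
pics
{'time': 0.0, 'joint_pos': array([ 1.4261,  0.3594,  0.0111, -0.0004, -1.2241, -0.2881]), 'dq': array([ 0.0014,  0.0022,  0.001 ,  0.0003, -0.0001, -0.0019]), 'joint_torque': array([  0.0008, -58.3329,  29.3427,   6.9373,  -0.0059,   0.    ]), 'eef_pos': array([0.2829, 0.6123, 0.2494]), 'tool_rot': array([-0.5952, -0.3806,  0.5962, -0.3813]), 'force': array([ 0.2508,  0.4461, -0.0388]), 'ft_torque': array([-0.0488,  0.0419, -0.0094]), 'gripper_width': 0.08553734077434035}
side [434.0791086488712, 434.0791086488712, 255.96520003481956, 193.62433899664106] dict_keys(['img', 'fx', 'fy', 'cx', 'cy', 'pose'])
[[ 0.8244  0.4303 -0.3678 -0.0286]
 [-0.566   0.6309 -0.5306 -0.6674]
 [ 0.0038  0.6456  0.7637  1.1247]
 [ 0.      0.      0.      1.    ]]
top [473.6752435902011, 473.6752435902011, 249.91443821161525, 184.87498398661955] dict_keys(['img', 'fx', 'fy', 'cx', 'cy', 'pose'])
[[ 0.0236  0.9866 -0.1615  0.2209]
 [-0.9997  0.0217 -0.014   0.0255]
 [-0.0103  0.1618  0.9868  1.5842]
 [ 0.      0.      0.      1.    ]]
[[-0.0006  0.9078 -0.4195]
 [-0.0016 -0.4195 -0.9078]
 [-1.      0.0001  0.0017]]
```

View pics/side0.png

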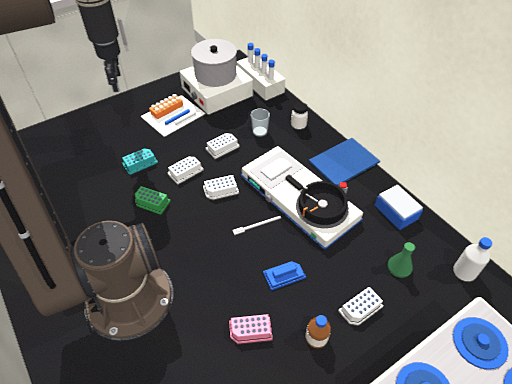

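View pics/top0.png

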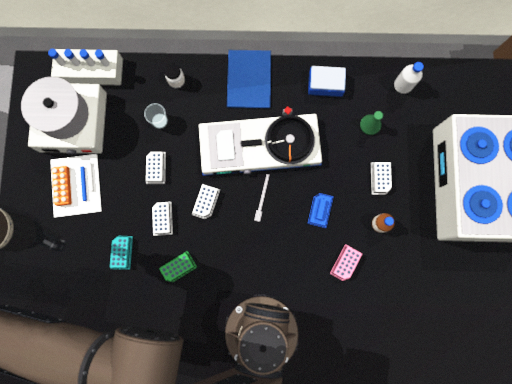

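```bash
python3 - <<'E'
import cv2
t=cv2.imread("pics/top0.png");s=cv2.imread("pics/side0.png")
cv2.imwrite("pics/c1.png",cv2.resize(t[95:225,190:330],None,fx=5.5,fy=4.5*5.5/4.5*0.8,interpolation=cv2.INTER_CUBIC)[:600])
cv2.imwrite("pics/c2.png",cv2.resize(s[140:250,225:375],None,fx=5.3,fy=5.3,interpolation=cv2.INTER_CUBIC))
a=cv2.resize(t[140:240,135:225],None,fx=4,fy=4,interpolation=cv2.INTER_CUBIC)
b=cv2.resize(t[140:240,305:400],None,fx=4,fy=4,interpolation=cv2.INTER_CUBIC)
cv2.imwrite("pics/c3.png",cv2.hconcat([a,b]))
E
```

```text
(no output)
```

View pics/c1.png

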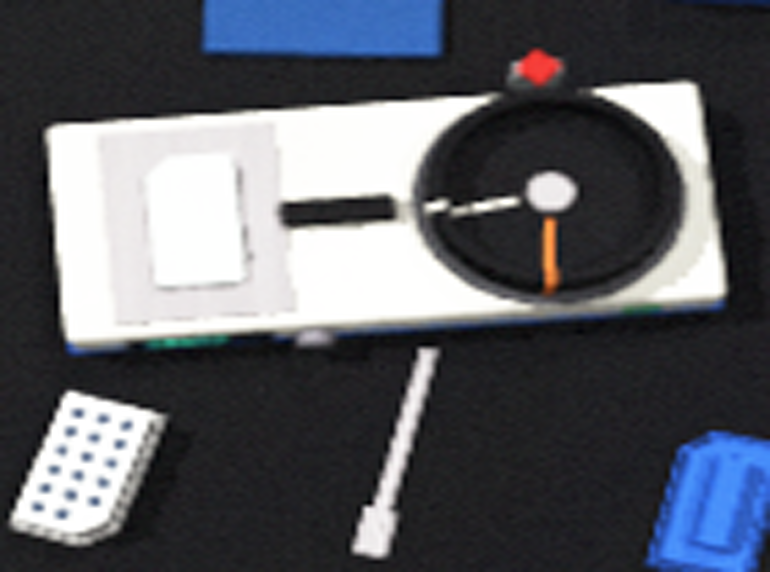

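View pics/c2.png

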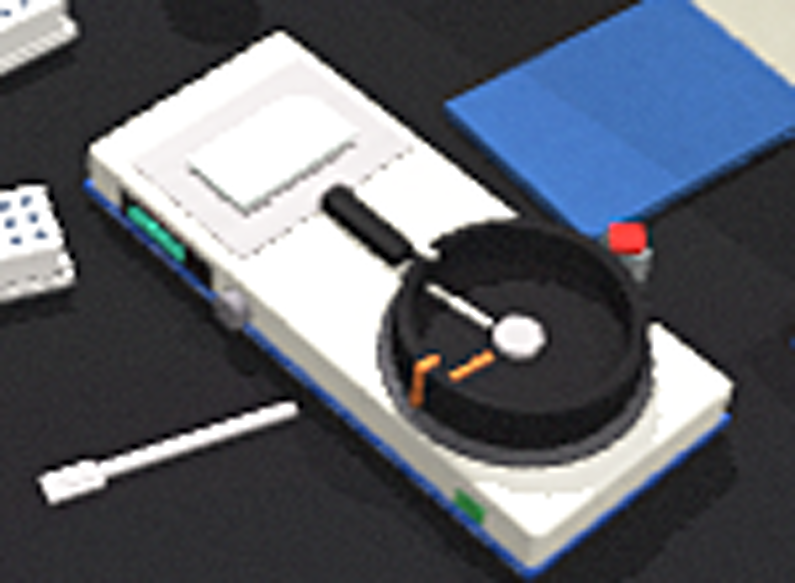

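View pics/c3.png

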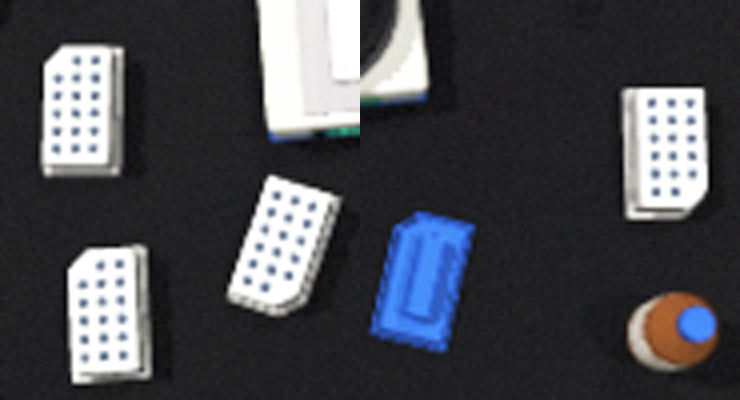

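```bash
cat >> h.py <<'E'
def tri(ft,pt,fs,ps):
    A=[];b=[]
    for f,p in((ft,pt),(fs,ps)):
        o,d=ray(f,*p);d=d/np.linalg.norm(d);M=np.eye(3)-np.outer(d,d);A.append(M);b.append(M@o)
    A=np.vstack(A);b=np.hstack(b);x=np.linalg.lstsq(A,b,rcond=None)[0];return x,np.linalg.norm(A@x-b)
E
python3 - <<'E'
from h import *
np.set_printoptions(precision=4,suppress=True)
T=grab("top");S=grab("side")
for n,a,b in(("hub",(290,138.2),(322.7,203.6)),("hfar",(241.5,143.4),(288.8,177.2)),("hnear",(261.8,142),(301.4,187.2)),("ptr",(288.2,110.5),(343.5,184.9))):
    print(n,tri(T,a,S,b))
print("hub z.069",onz(T,290,138.2,.069),onz(S,322.7,203.6,.069))
# shaker outline, white blob in top
img=T["img"].astype(int)
m=((img.min(2)>150)).astype(np.uint8)
n,l,st,c=cv2.connectedComponentsWithStats(m)
for i in range(1,n):
    if st[i,4]>60:print(st[i],c[i])
m2=((img[...,0]>150)&(img[...,2]<90)).astype(np.uint8)
n,l,st,c=cv2.connectedComponentsWithStats(m2)
for i in range(1,n):
    if st[i,4]>60:print("blue",st[i],c[i])
E
```

```text
hub (array([ 0.63  , -0.0823,  0.0649]), np.float64(0.0022917122423770247))
hfar (array([0.6149, 0.0766, 0.0523]), np.float64(0.006317380622293468))
hnear (array([0.6165, 0.01  , 0.064 ]), np.float64(0.004020783272979357))
ptr (array([ 0.7177, -0.0743,  0.0897]), np.float64(0.003674656067394931))
hub z.069 [ 0.6275 -0.0812  0.069 ] [ 0.6291 -0.0851  0.069 ]
[    0     0   512    35 15897] [267.0289  15.1203]
[55 49 16 14 89] [62.4157 54.3483]
[70 49 16 14 98] [77.6122 54.6633]
[  21   49   97   99 5175] [ 65.3944 102.0075]
[  0  65  13  48 499] [ 4.976  86.2625]
[394  64  28  27 368] [406.8995  76.9158]
[311  66  35  24 781] [327.7951  77.3649]
[152 111  15  17 171] [159.2222 120.1462]
[298 114  24  50 489] [312.7117 139.5235]
[ 433  114   79  125 6318] [471.6193 178.0446]
[ 198  117   89   56 3420] [234.6924 145.2181]
[145 151  21  33 484] [154.407  165.7913]
[  50  154   52   64 2114] [ 77.6566 185.1225]
[371 162  21  33 584] [380.5051 176.9949]
[254 174  15  48 184] [261.3478 200.2337]
[192 184  27  35 521] [204.6161 200.7735]
[152 201  20  35 514] [160.9086 217.7568]
[334 246  28  33 426] [347.3944 262.8357]
blue [ 227   50   43   57 2367] [248.583   78.1931]
blue [413  62  11   9  79] [418.0886  66.1646]
blue [ 461  127   37   37 1063] [479.0169 144.9906]
blue [504 131   8  29 171] [508.1404 144.6199]
blue [440 152   5  22  75] [441.8267 162.3067]
blue [ 81 167   6  34 112] [ 83.25 183.25]
blue [ 464  186   38   38 1131] [482.4218 204.1335]
blue [308 193  25  35 571] [320.021  209.5744]
blue [508 193   4  22  70] [509.7429 203.5   ]
blue [112 236  17  14  79] [120.6076 241.2532]
blue [110 251  17  17  95] [118.1474 262.0842]
```

```bash
cat >> h.py <<'E'
def rect(f,box,z,mask,up=4,L=.098,W=.052,dbg=None):
    """box x0,y0,x1,y1; mask(img)->bool ; returns world centre,long-axis angle,dims, cut-corner direction"""
    x0,y0,x1,y1=box
    im=cv2.resize(f["img"][y0:y1,x0:x1],None,fx=up,fy=up,interpolation=cv2.INTER_CUBIC)
    m=mask(im.astype(int)).astype(np.uint8)
    m=cv2.morphologyEx(m,cv2.MORPH_CLOSE,np.ones((3*up,3*up)))
    m=cv2.morphologyEx(m,cv2.MORPH_OPEN,np.ones((up+1,up+1)))
    cs,_=cv2.findContours(m,cv2.RETR_EXTERNAL,cv2.CHAIN_APPROX_NONE)
    c=max(cs,key=cv2.contourArea)[:,0,:]
    p=np.array([onz(f,(u+.5)/up-.5+x0,(v+.5)/up-.5+y0,z)[:2] for u,v in c])
    r=cv2.minAreaRect((p*1000).astype(np.float32))
    (cx,cy),(w,h),a=r
    if w<h: w,h=h,w;a+=90
    a=np.deg2rad(a);ctr=np.array([cx,cy])/1000
    # cut corner: which of four quadrants is emptiest: distance from corner to contour
    ex=np.array([np.cos(a),np.sin(a)]);ey=np.array([-ex[1],ex[0]])
    ds={}
    for sx in(1,-1):
        for sy in(1,-1):
            k=ctr+sx*ex*w/2000+sy*ey*h/2000
            ds[(sx,sy)]=np.linalg.norm(p-k,axis=1).min()*1000
    best=max(ds,key=ds.get)
    if dbg: cv2.imwrite(dbg,cv2.drawContours(im.copy(),cs,-1,(0,0,255),1))
    if best in((1,1),): pass
    elif best==(-1,-1): a+=np.pi
    a=(a+np.pi)%(2*np.pi)-np.pi
    return ctr,a,(w,h),best,{k:round(v,1) for k,v in ds.items()}
E
python3 - <<'E'
from h import *
np.set_printoptions(precision=4,suppress=True)
T=grab("top");S=grab("side")
for n,b in(("A",(140,145,175,190)),("B",(145,195,180,242)),("C",(185,178,225,225)),("D",(364,155,400,200))):
    for th in(150,185,200,215):
        r=rect(T,b,.036,lambda i:i.min(2)>th,dbg=f"pics/d{n}{th}.png");print(n,th,r[0],np.rad2deg(r[1]).round(1),np.round(r[2],1),r[3],list(r[4].values()))
for th in(220,235,245):
    r=rect(T,(205,120,245,170),.06,lambda i:i.min(2)>th,dbg=f"pics/dn{th}.png");print("nest",th,r[0],np.rad2deg(r[1]).round(1),np.round(r[2],1),r[3],list(r[4].values()))
for n,b in(("A",(200,128,242,162)),("B",(163,152,207,187)),("C",(198,170,245,205)),("D",(335,285,387,330))):
    for th in(185,200,215):
        r=rect(S,b,.036,lambda i:i.min(2)>th,dbg=f"pics/s{n}{th}.png");print("side",n,th,r[0],np.rad2deg(r[1]).round(1),np.round(r[2],1),r[3],list(r[4].values()))
E
python3 - <<'E'
import cv2,glob
def t(fs): 
    return cv2.hconcat([cv2.resize(cv2.imread(f),(190,190)) for f in fs])
cv2.imwrite("pics/m.png",cv2.vconcat([t([f"pics/{x}.png" for x in r]) for r in(["dA200","dB200","dC200","dD200"],["sA200","sB200","sC200","sD200"],["dn220","dn235","dn245","dC215"])]))
E
```

```text
A 150 [0.5269 0.3652] -178.8 [109.   65.2] (-1, -1) [np.float64(10.6), np.float64(2.5), np.float64(3.8), np.float64(12.1)]
A 185 [0.5273 0.3657] -178.8 [106.4  62.7] (-1, -1) [np.float64(10.0), np.float64(1.7), np.float64(3.5), np.float64(11.0)]
A 200 [0.5277 0.3657] -178.8 [105.6  62.7] (-1, -1) [np.float64(10.6), np.float64(2.0), np.float64(3.7), np.float64(12.8)]
A 215 [0.531 0.367] 1.2 [97.1 60.1] (1, 1) [np.float64(10.6), np.float64(0.9), np.float64(3.2), np.float64(6.8)]
B 150 [0.3568 0.3337] 4.9 [109.3  64.4] (1, 1) [np.float64(11.3), np.float64(2.7), np.float64(2.5), np.float64(3.3)]
B 185 [0.3565 0.3353] 3.1 [108.4  61.1] (1, 1) [np.float64(10.9), np.float64(1.6), np.float64(3.8), np.float64(9.5)]
B 200 [0.356  0.3375] 1.3 [108.5  59. ] (1, 1) [np.float64(11.5), np.float64(0.1), np.float64(6.8), np.float64(10.5)]
B 215 [0.3568 0.3382] 5.0 [106.6  53.7] (1, 1) [np.float64(11.2), np.float64(2.4), np.float64(1.9), np.float64(8.1)]
C 150 [0.4152 0.1927] 162.8 [109.5  63.4] (1, 1) [np.float64(13.3), np.float64(4.5), np.float64(3.0), np.float64(2.8)]
C 185 [0.4158 0.1944] 162.9 [1
[... 1993 characters left out ...]
 [np.float64(13.2), np.float64(9.9), np.float64(5.7), np.float64(3.9)]
side C 200 [0.4181 0.1937] 161.3 [108.9  59. ] (1, 1) [np.float64(10.0), np.float64(9.3), np.float64(2.4), np.float64(3.3)]
side C 215 [0.4183 0.194 ] 161.3 [108.3  57.5] (1, 1) [np.float64(10.0), np.float64(9.6), np.float64(1.9), np.float64(3.1)]
side D 185 [ 0.5059 -0.3996] 0.5 [117.8  65.1] (-1, 1) [np.float64(3.0), np.float64(10.3), np.float64(15.4), np.float64(11.8)]
side D 200 [ 0.5126 -0.3995] 0.6 [104.4  64.4] (1, -1) [np.float64(2.7), np.float64(10.5), np.float64(5.0), np.float64(6.5)]
side D 215 [ 0.5129 -0.3994] -179.5 [103.1  64.2] (-1, -1) [np.float64(2.4), np.float64(10.4), np.float64(4.3), np.float64(18.3)]
```

View pics/m.png

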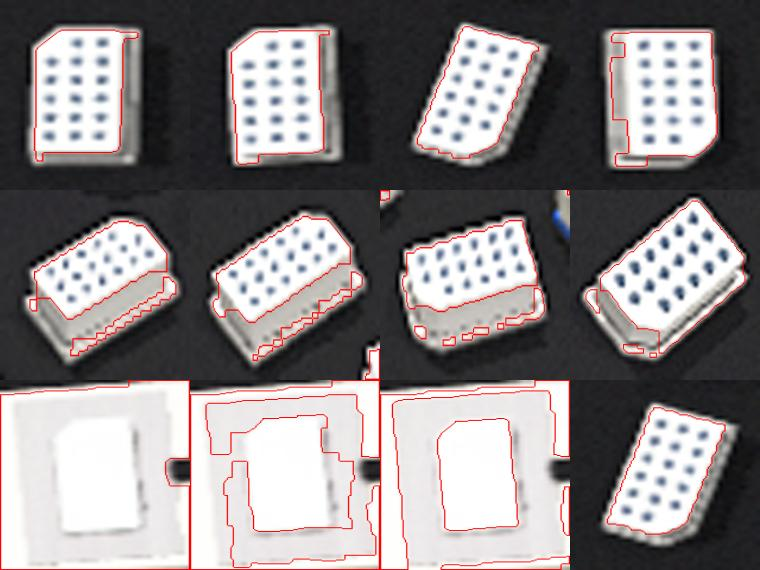

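```bash
cat >> h.py <<'E'
def wells(f,guess,z,yaw,win=.075,dbg=None,up=6):
    """fit the 17-well grid. guess: world xy; yaw: approx block x dir. returns centre,yaw,rms,n"""
    g=proj(f,[guess[0],guess[1],z]);h=int(round(win*f["fx"]/abs((np.linalg.inv(f["pose"])@np.r_[guess,z,1])[2])))
    x0,y0=max(0,int(g[0])-h),max(0,int(g[1])-h)
    im=cv2.resize(f["img"][y0:y0+2*h,x0:x0+2*h],None,fx=up,fy=up,interpolation=cv2.INTER_CUBIC).astype(int)
    gray=im[...,2].astype(np.float32)
    bg=cv2.morphologyEx(gray,cv2.MORPH_CLOSE,cv2.getStructuringElement(cv2.MORPH_ELLIPSE,(4*up+1,4*up+1)))
    d=bg-gray
    d[bg<190]=0
    m=(d>45).astype(np.uint8)
    n,l,st,c=cv2.connectedComponentsWithStats(m)
    P=[]
    for i in range(1,n):
        if st[i,4]<0.8*up*up or st[i,4]>14*up*up: continue
        ys,xs=np.where(l==i);w=d[ys,xs];u=(xs*w).sum()/w.sum();v=(ys*w).sum()/w.sum()
        P.append(onz(f,(u+.5)/up-.5+x0,(v+.5)/up-.5+y0,z)[:2])
    P=np.array(P)
    if dbg: cv2.imwrite(dbg,cv2.resize((np.dstack([im[...,0],im[...,1],np.maximum(im[...,2],m*255)])).clip(0,255).astype(np.uint8),(300,300)))
    best=None
    for pit in np.arange(.0135,.0165,.0005):
        G0=np.array([[(i-2.5)*pit,(j-1)*pit] for i in range(6) for j in range(3) if not(i==5 and j==2)])
        for dy in np.deg2rad(np.arange(-12,13,3)):
          for ox in np.arange(-.021,.022,.007):
            for oy in np.arange(-.021,.022,.007):
              t=np.array([*(np.array(guess)+[ox,oy]),yaw+dy,pit,pit])
              for it in range(4):
                a=t[2];M=np.array([[np.cos(a),-np.sin(a)],[np.sin(a),np.cos(a)]])
                I=np.array([[(i-2.5),(j-1)] for i in range(6) for j in range(3) if not(i==5 and j==2)])
                G=(I*[t[3],t[4]])@M.T+t[:2]
                D=np.linalg.norm(G[:,None]-P[None],axis=2);k=D.argmin(1);ok=D.min(1)<.006
                if ok.sum()<9: break
                A=I[ok];B=P[k[ok]]
                # similarity-ish fit: affine then polar
                X=np.c_[A,np.ones(len(A))];Q=np.linalg.lstsq(X,B,rcond=None)[0]
                px=np.linalg.norm(Q[0]);py=np.linalg.norm(Q[1])
                a=np.arctan2(*(Q[0]*px*5+np.array([Q[1][1],-Q[1][0]])*py*1)[::-1])
                t=np.array([*Q[2],a,px,py]);rms=np.sqrt(((X@Q-B)**2).sum(1).mean())
              else:
                extra=len(P)-len(set(k[ok]))
                s=(len(set(k[ok]))-extra,-rms)
                if best is None or s>best[0]: best=(s,t,rms,int(ok.sum()),len(P))
        if best and best[0][0]>=17: break
    if best is None: return None
    return best[1][:2],best[1][2],best[1][3:]*1000,best[2]*1000,best[3:],
E
time python3 - <<'E'
from h import *
np.set_printoptions(precision=4,suppress=True)
T=grab("top");S=grab("side")
for n,g,y in(("A",(.529,.367),1),("B",(.357,.338),4),("C",(.417,.195),163),("D",(.508,-.388),-179)):
    for f,k in((T,"t"),(S,"s")):
        r=wells(f,g,.036,np.deg2rad(y),dbg=f"pics/w{k}{n}.png")
        print(n,k,r and (r[0],np.rad2deg(r[1]).round(2),*r[2:]))
hub=onz(T,290,138.2,.069)
for nm,f,box,cond in(("white",T,(265,135,274,148),None),):
    pass
w=onz(T,269.5,141.6,.091);o=onz(T,(550/5.5+190),(290/4.4+95),.091)
print(w,o,np.rad2deg(np.arctan2(*(w-hub)[1::-1])),np.rad2deg(np.arctan2(*(o-hub)[1::-1])),np.linalg.norm((w-hub)[:2]),np.linalg.norm((o-hub)[:2]))
E
```

```text
A t (array([0.5322, 0.371 ]), np.float64(1.93), array([15.0012, 15.6036]), np.float64(0.27450044732565915), (17, 19))
A s (array([0.5359, 0.3701]), np.float64(1.61), array([14.9367, 15.388 ]), np.float64(0.7752855642065618), (17, 19))
B t (array([0.3602, 0.3396]), np.float64(5.26), array([14.9948, 15.5446]), np.float64(0.2365099438182247), (17, 19))
B s (array([0.3639, 0.3389]), np.float64(5.15), array([14.9213, 15.5434]), np.float64(0.461262451072587), (17, 21))
C t (array([0.4188, 0.1959]), np.float64(163.24), array([15.0457, 15.5291]), np.float64(0.2979013764357606), (17, 17))
C s (array([0.4221, 0.195 ]), np.float64(163.3), array([15.0428, 15.3796]), np.float64(0.3852316947416313), (17, 25))
D t (array([ 0.5126, -0.3918]), np.float64(-178.9), array([14.9755, 15.5614]), np.float64(0.33692127458964294), (17, 20))
D s (array([ 0.5146, -0.3933]), np.float64(-179.28), array([15.007, 15.627]), np.float64(0.2635146781540387), (17, 20))
[ 0.6088 -0.0134  0.091 ] [ 0.5463 -0.0804  0.091 ] 105.36845504535577 179.43553276746826 0.07033682893844885 0.0811861338272385
real	0m3.347s
user	0m2.575s
sys	0m0.040s
```

```bash
cat >> h.py <<'E'
def plan(x,y,z,yawz=None):
    s=manip.get_state();M=R.from_quat(s["tool_rot"]).as_matrix();p=np.array(s["eef_pos"])
    d=M.T@(np.array([x,y,z])-p)*1000
    yz=np.rad2deg(np.arctan2(M[1,2],M[0,2]))
    t=None if yawz is None else -np.deg2rad((yawz-yz+180)%360-180)
    print("t %.2f pos %s yawz %.2f tilt %.2f w %.4f F %s j6 %.2f"%(s["time"],p.round(4),yz,np.rad2deg(np.arccos(-M[2,0])),s["gripper_width"],np.round(s["force"],1),s["joint_pos"][5]))
    print("shift",d.round(1),"turn",t if t is None else round(t,4))
E
python3 -c "
from h import *
plan(.588,-.140,.25,235)"
python3 -m creep '0 29.6 27.8 0 0 0 0.5;0 29.6 27.8 0 0 0 0.5;0 29.6 27.8 0 0 0 0.5;0 29.6 27.8 0 0 0 0.5;0 29.6 27.8 0 0 0 0.5;0 29.6 27.8 0 0 0 0.5;0 29.6 27.8 0 0 0 0.5;0 29.6 27.8 0 0 0 0.5;0 29.6 27.8 0 0 0 0.5;0 29.6 27.8 0 0 0 0.5'
python3 -m creep '0 29.6 27.8 0 0 0 0.5;0 29.6 27.8 0 0 0 0.5;0 29.6 27.8 0 0 0 0.5;0 29.6 27.8 0 0 0 0.5;0 29.6 27.8 0 0 0 0.5;0 29.6 27.8 0 0 0 0.5;0 29.6 27.8 0 0 0 0.5;0 29.6 27.8 0 0 0 0.5;0 29.6 27.8 0 0 0 0.5;0 0 0 0 0 0 0.5'
python3 -c "
from h import *
plan(.588,-.140,.25,235)"
```

```text
t 0.40 pos [0.2831 0.6127 0.2502] yawz -114.80 tilt 0.02 w 0.0853 F [-1.1  0.   0.6] j6 -0.29
shift [3.000e-01 5.925e+02 5.554e+02] turn 0.1781
time: 1.23
eef_pos: [0.4355, 0.2344, 0.2508]
tool_rot: [0.596, 0.381, -0.595, 0.381]
force: [0.3, 0.2, -0.5]
gripper_width: 0.0429
time: 2.07
eef_pos: [0.5735, -0.1082, 0.2497]
tool_rot: [-0.596, -0.379, 0.597, -0.38]
force: [-0.1, 1.5, 0.7]
gripper_width: 0.0425
t 2.07 pos [ 0.5735 -0.1082  0.2497] yawz -115.05 tilt 0.09 w 0.0425 F [-0.1  1.5  0.7] j6 0.98
shift [-0.3 26.6 22.7] turn 0.1737
```

```bash
python3 -m creep '0 26.6 22.7 0 0 0 0.5;0 0 0 0.087 0 0 0.5;30 0 0 0.087 0 0 0.5;30 0 0 0 0 0 0.5;0 0 0 0 0 0 0.5'
python3 - <<'E'
from h import *
plan(.588,-.140,.088,235)
a=grab("top");b=grab("side")
cv2.imwrite("pics/g1.png",cv2.hconcat([cv2.resize(a["img"][90:200,240:340],(400,440)),cv2.resize(b["img"][140:250,280:380],(400,440))]))
E
```

```text
time: 2.48
eef_pos: [0.5834, -0.1343, 0.1847]
tool_rot: [-0.624, -0.329, 0.629, -0.325]
force: [-1.2, 0.4, -1.7]
gripper_width: 0.0426
t 2.48 pos [ 0.5834 -0.1343  0.1847] yawz -124.87 tilt 0.50 w 0.0426 F [-1.2  0.4 -1.7] j6 0.86
shift [96.6  7.8  1.7] turn 0.0022
```

View pics/g1.png

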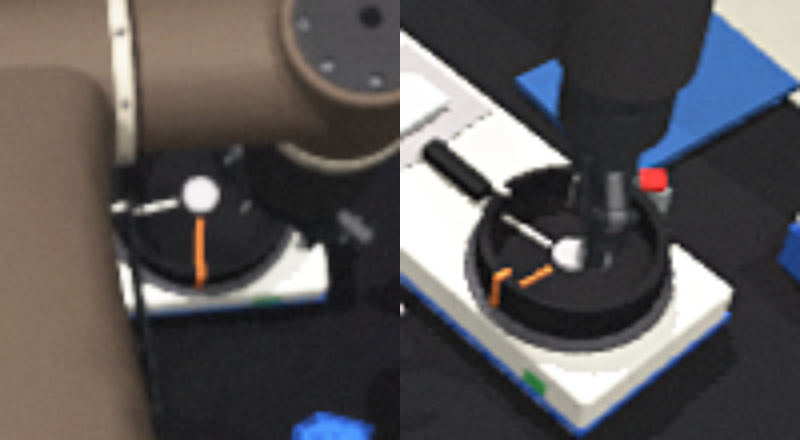

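```bash
python3 - <<'E'
from h import *
np.set_printoptions(precision=4,suppress=True)
T=grab("top");S=grab("side")
s=manip.get_state();M=R.from_quat(s["tool_rot"]).as_matrix();p=np.array(s["eef_pos"])
im={"top":T["img"].copy(),"side":S["img"].copy()}
for n,f in(("top",T),("side",S)):
    for k in(-1,1):
        q=proj(f,p+M[:,0]*.015+M[:,2]*.021*k);print(n,k,q)
        cv2.circle(im[n],tuple(int(round(v)) for v in q),1,(0,255,0),-1)
    for a in range(0,360,5):
        q=proj(f,[.628+.075*np.cos(np.deg2rad(a)),-.083+.075*np.sin(np.deg2rad(a)),.091]);cv2.circle(im[n],tuple(int(round(v)) for v in q),0,(255,0,255),-1)
cv2.imwrite("pics/g2.png",cv2.hconcat([cv2.resize(im["top"][100:190,250:340],(400,400)),cv2.resize(im["side"][160:240,290:370],(400,400))]))
E
```

```text
top -1 [304.2742 138.0445]
top 1 [315.5811 145.8939]
side -1 [326.6619 191.566 ]
side 1 [328.1734 202.9441]
```

View pics/g2.png

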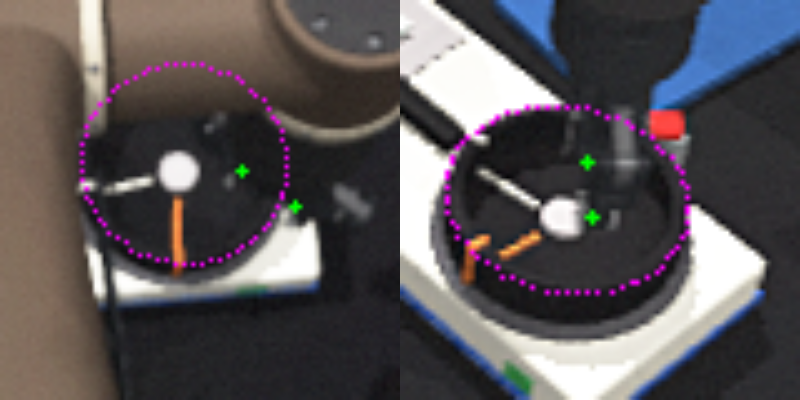

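```bash
python3 -m creep '20 6 1.5 0 0 0 0.5;25 0 0 0 0 0 0.5;20 0 0 0 0 0 0.5;15 0 0 0 0 0 0.5;10 0 0 0 0 0 0.5;0 0 0 0 0 0 0.5'
python3 - <<'E'
from h import *
plan(.588,-.140,.087,235)
E
```

```text
time: 3.18
eef_pos: [0.5907, -0.1388, 0.0997]
tool_rot: [-0.626, -0.328, 0.627, -0.328]
force: [-0.0, -0.3, -0.5]
gripper_width: 0.0428
t 3.18 pos [ 0.5907 -0.1388  0.0997] yawz -124.74 tilt 0.06 w 0.0428 F [-0.  -0.3 -0.5] j6 0.87
shift [12.7 -1.5  2.5] turn 0.0045
```

```bash
python3 -m creep '6 -1.5 2.5 0 0 0 0.5;6 0 0 0 0 0 0.5;0 0 0 0 0 0 0;0 0 0 0 0 0 0;0 0 0 0 0 0 0;0 0 0 0 0 0 0' 30
python3 - <<'E'
from h import *
plan(.588,-.140,.087,235)
E
```

```text
time: 3.68
eef_pos: [0.5904, -0.1389, 0.0891]
tool_rot: [0.628, 0.328, -0.625, 0.328]
force: [4.4, 6.6, -3.9]
gripper_width: 0.0097
t 3.68 pos [ 0.5904 -0.1389  0.0891] yawz -124.74 tilt 0.28 w 0.0097 F [ 4.4  6.6 -3.9] j6 0.88
shift [ 2.1 -1.4  2.3] turn 0.0045
```

```bash
python3 -m creep '0 0 -2 0 0 0 0;0 -7 -0.35 0.1 0 0 0;0 -7 -0.35 0.1 0 0 0;0 -7 -0.35 0.1 0 0 0;0 -7 -0.35 0.1 0 0 0;0 0 0 0 0 0 0' 40
python3 - <<'E'
from h import *
s=manip.get_state();print(s["force"],s["ft_torque"])
plan(.63+.07*np.cos(np.deg2rad(212.1)),-.081+.07*np.sin(np.deg2rad(212.1)),.089,235-22.9)
a=grab("top");b=grab("side")
cv2.imwrite("pics/g3.png",cv2.hconcat([cv2.resize(a["img"][90:200,240:340],(400,440)),cv2.resize(b["img"][140:250,280:380],(400,440))]))
E
```

```text
time: 4.18
eef_pos: [0.5707, -0.1179, 0.0891]
tool_rot: [0.68, 0.195, -0.679, 0.196]
force: [3.5, -1.8, -2.5]
gripper_width: 0.0095
[ 3.54421043 -1.78985927 -2.48799816] [-0.50642621 -1.15842842 -0.32700738]
t 4.18 pos [ 0.5707 -0.1179  0.0891] yawz -147.92 tilt 0.14 w 0.0095 F [ 3.5 -1.8 -2.5] j6 0.43
shift [0.1 0.3 0.2] turn -0.0004
```

View pics/g3.png

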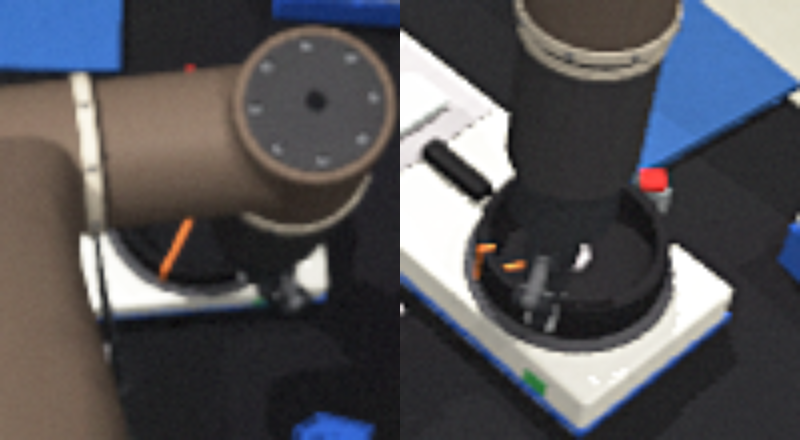

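```bash
python3 -m creep '0 -7 -0.35 0.1 0 0 0;0 -7 -0.35 0.1 0 0 0;0 -7 -0.35 0.1 0 0 0;0 -7 -0.35 0.1 0 0 0;0 -7 -0.35 0.1 0 0 0;0 -7 -0.35 0.1 0 0 0;0 0 0 0 0 0 0' 40
python3 - <<'E'
from h import *
plan(.63+.07*np.cos(np.deg2rad(177.7)),-.081+.07*np.sin(np.deg2rad(177.7)),.089,177.7)
E
python3 -m creep '0 -7 -0.35 0.1 0 0 0;0 -7 -0.35 0.1 0 0 0;0 -7 -0.35 0.1 0 0 0;0 -7 -0.35 0.1 0 0 0;0 -7 -0.35 0.1 0 0 0;0 -7 -0.35 0.1 0 0 0;0 0 0 0 0 0 0;0 0 0 0 0 0 0' 40
python3 - <<'E'
from h import *
a=grab("top");b=grab("side")
cv2.imwrite("pics/g4.png",cv2.hconcat([cv2.resize(a["img"][90:200,240:340],(400,440)),cv2.resize(b["img"][140:250,280:380],(400,440))]))
plan(.63+.07*np.cos(np.deg2rad(143.3)),-.081+.07*np.sin(np.deg2rad(143.3)),.089,143.3)
E
```

```text
time: 4.87
eef_pos: [0.5605, -0.0781, 0.0891]
tool_rot: [0.708, -0.013, -0.706, -0.013]
force: [3.8, -2.0, 2.2]
gripper_width: 0.0093
t 4.87 pos [ 0.5605 -0.0781  0.0891] yawz 177.90 tilt 0.12 w 0.0093 F [ 3.8 -2.   2.2] j6 -0.24
shift [0.1 0.1 0.5] turn 0.0036
time: 5.53
eef_pos: [0.574, -0.04, 0.0891]
tool_rot: [0.673, -0.219, -0.672, -0.219]
force: [3.8, -3.1, 4.5]
gripper_width: 0.0092
t 5.63 pos [ 0.5739 -0.0401  0.0891] yawz 144.00 tilt 0.12 w 0.0095 F [ 4.1 -2.1  4.4] j6 -0.90
shift [ 0.1 -0.7  0.6] turn 0.0121
```

View pics/g4.png

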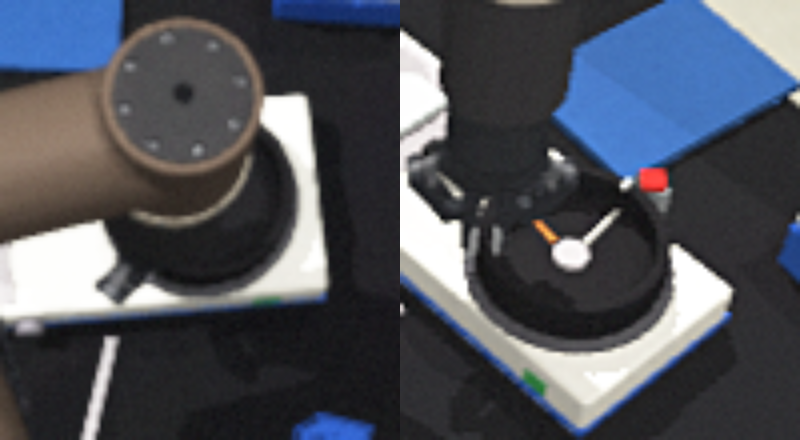

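```bash
python3 -m creep '0 -7 -0.35 0.1 0 0 0;0 0 0 0 0 0 0;0 0 0 0 0 0 0.4;0 0 0 0 0 0 0.5;0 0 0 0 0 0 0.5;-30 0 0 0 0 0 0.5;-40 0 0 0 0 0 0.5;-40 0 0 0 0 0 0.5;-10 -37 0 0 0 0 0.5;0 -40 0 0 0 0 0.5' 40
python3 -m creep '0 -40 0 0 0 0 0.5;0 -40 0 0 0 0 0.5;0 -40 0 0 0 0 0.5;0 -40 0 0 0 0 0.5;0 0 0 0 0 0 0.5'
python3 - <<'E'
from h import *
plan(.6,-.081,.089,143.3)
a=grab("top","pics/t5.png");b=grab("side","pics/s5.png")
cv2.imwrite("pics/g5.png",cv2.hconcat([cv2.resize(a["img"][90:190,200:330],(520,400)),cv2.resize(b["img"][150:230,300:360],(280,400))]))
E
```

```text
time: 6.47
eef_pos: [0.6301, 0.0227, 0.2138]
tool_rot: [0.662, -0.253, -0.658, -0.256]
force: [2.0, -1.3, -0.1]
gripper_width: 0.0426
time: 6.88
eef_pos: [0.7387, 0.1464, 0.2049]
tool_rot: [-0.66, 0.253, 0.661, 0.252]
force: [-2.2, -1.4, -1.4]
gripper_width: 0.0428
t 6.88 pos [0.7387 0.1464 0.2049] yawz 138.16 tilt 0.16 w 0.0428 F [-2.2 -1.4 -1.4] j6 -1.18
shift [116.4 261.7 -48.5] turn -0.0897
```

View pics/g5.png

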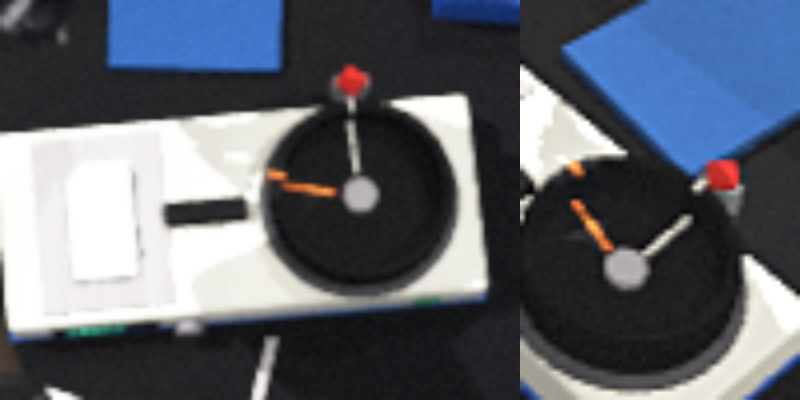

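```bash
cat >> h.py <<'E'
def pang(T,S):
    for n,f,b in(("top",T,(262,108,320,168)),("side",S,(292,165,356,235))):
        x0,y0,x1,y1=b;im=f["img"][y0:y1,x0:x1].astype(int)
        B,G,Rr=im[...,0],im[...,1],im[...,2]
        o=((Rr-B)>90)&(G>70)&(G<190)
        hubp=proj(f,[.630,-.081,.069])
        # hub: bright grey blob closest to expected
        g=(im.min(2)>95)&((im.max(2)-im.min(2))<45)
        k,l,st,c=cv2.connectedComponentsWithStats(cv2.morphologyEx(g.astype(np.uint8),cv2.MORPH_OPEN,np.ones((4,4),np.uint8)))
        i=1+np.argmin(np.linalg.norm(c[1:]+[x0,y0]-hubp,axis=1))
        hp=c[i]+[x0,y0];h=onz(f,*hp,.069)[:2]
        out=[n,"hub",h.round(4)]
        nest_yaw=6.2
        for nm,m in(("or",o),("wh",(im.min(2)>90)&((im.max(2)-im.min(2))<60))):
            ys,xs=np.nonzero(m);ww=(Rr if nm=="wh" else Rr-B)[ys,xs]
            P=np.array([onz(f,x+x0,y+y0,.063)[:2] for x,y in zip(xs,ys)])-h
            r=np.linalg.norm(P,axis=1);a=np.arctan2(P[:,1],P[:,0])
            q=(r>.021)&(r<.052)
            if nm=="wh": q&=np.abs(((a-np.deg2rad(6)+np.pi)%(2*np.pi))-np.pi)<2.9
            if q.sum()>3:
                v=(P[q]*ww[q,None]).sum(0);out+=[nm,"web",np.rad2deg(np.arctan2(v[1],v[0])).round(1),int(q.sum())]
            P=np.array([onz(f,x+x0,y+y0,.091)[:2] for x,y in zip(xs,ys)])-h
            r=np.linalg.norm(P,axis=1);q=(r>.064)&(r<.0755)
            if nm=="or" and q.sum():
                v=(P[q]*ww[q,None]).sum(0);out+=[nm,"rim",np.rad2deg(np.arctan2(v[1],v[0])).round(1),int(q.sum())]
        rd=(Rr>150)&(G<70)&(B<80);ys,xs=np.nonzero(rd)
        p=onz(f,xs.mean()+x0,ys.mean()+y0,.09)[:2]-h;out+=["ptr",np.rad2deg(np.arctan2(p[1],p[0])).round(1),round(np.linalg.norm(p),4)]
        print(*out)
E
python3 - <<'E'
from h import *
T=grab("top");S=grab("side")
pang(T,S)
r=rect(T,(205,120,245,170),.06,lambda i:i.min(2)>245,dbg=f"pics/dn.png");print("nest",r[0],np.rad2deg(r[1]).round(1),np.round(r[2],1),r[3])
# side nest
for th in (235,245,250):
    r=rect(S,(250,150,300,185),.06,lambda i:i.min(2)>th,dbg=f"pics/sn{th}.png");print("nest",r[0],np.rad2deg(r[1]).round(1),np.round(r[2],1),r[3])
cv2.imwrite("pics/m.png",cv2.hconcat([cv2.resize(cv2.imread(f"pics/{x}.png"),(250,250)) for x in("dn","sn235","sn245")]))
E
```

```text
top hub [ 0.6238 -0.0829] or web 77.6 18 or rim 80.7 6 wh web 11.5 18 ptr 7.7 0.0936
side hub [ 0.6291 -0.0871] or web 81.6 14 or rim 81.5 4 wh web 23.7 21 ptr 8.7 0.0925
nest [0.60474683 0.13335448] 5.2 [100.   54.2] (1, 1)
nest [0.60516736 0.13635748] 145.7 [170.3 162.8] (1, -1)
nest [0.59811163 0.14160657] 6.1 [172.9 132.9] (-1, 1)
nest [0.60314935 0.12024365] 179.3 [112.2  81.3] (1, 1)
```

View pics/m.png

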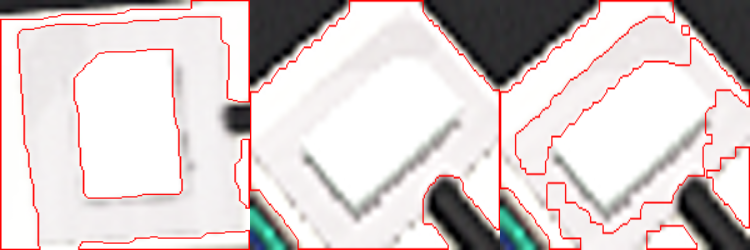

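```bash
python3 - <<'E'
import cv2
t=cv2.imread("pics/t5.png");s=cv2.imread("pics/s5.png")
cv2.imwrite("pics/g6.png",cv2.hconcat([cv2.resize(t[100:170,260:320],(510,595),interpolation=cv2.INTER_CUBIC)[:, :400] if 0 else cv2.resize(t[104:150,264:304],(400,460),interpolation=cv2.INTER_CUBIC),cv2.resize(s[174:220,306:346],(400,460),interpolation=cv2.INTER_CUBIC)]))
E
```

```text
(no output)
```

View pics/g6.png

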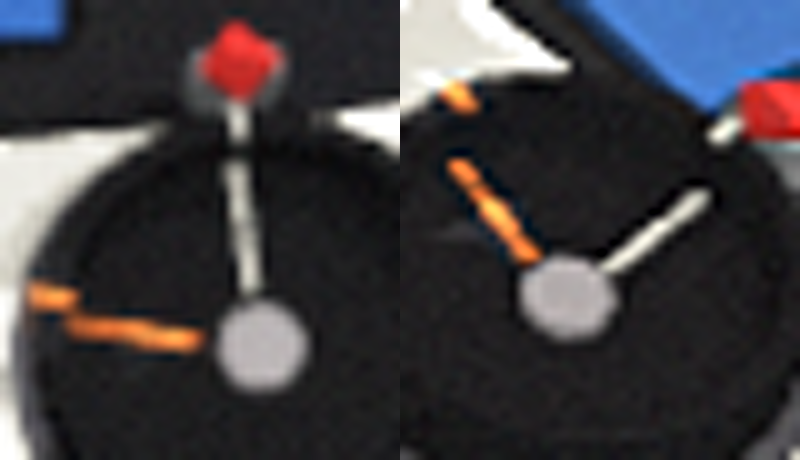

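```bash
python3 - <<'E'
from h import *
T=grab("top");S=grab("side")
for f,h,w1,w2,r,p,o1,o2,o3 in((T,(290.15,138.45),(289.2,132.45),(287.75,120.45),(287.65,116.45),(288.05,110.3),(283.2,137.9),(271.2,136.4),(269.2,133.6)),
  (S,(322.75,203.65),(326.95,200.45),(336.45,193.45),(338.75,186.75),(343.15,184.75),(319.2,199.5),(311.8,190.3),(311.9,183.7))):
    H=onz(f,*h,.069)[:2]
    for n,q,z in(("w1",w1,.063),("w2",w2,.063),("rim",r,.091),("ptr",p,.09),("o1",o1,.063),("o2",o2,.063),("orim",o3,.091)):
        v=onz(f,*q,z)[:2]-H;print(n,np.rad2deg(np.arctan2(v[1],v[0])).round(1),np.linalg.norm(v).round(4),end=" | ")
    a=onz(f,*w1,.063);b=onz(f,*w2,.063);print("wline",np.rad2deg(np.arctan2(*(b-a)[1::-1])),H)
E
```

```text
w1 7.6 0.0222 | w2 7.4 0.0636 | rim 8.7 0.0688 | ptr 5.9 0.0898 | o1 82.4 0.0227 | o2 83.3 0.0627 | orim 82.7 0.0703 | wline 7.265854445870352 [ 0.62661917 -0.0816968 ]
w1 14.1 0.0239 | w2 9.1 0.0682 | rim 9.4 0.0737 | ptr 7.0 0.0912 | o1 76.6 0.0233 | o2 81.0 0.0665 | orim 81.4 0.0708 | wline 6.471867280638549 [ 0.62908798 -0.08534817]
```

```bash
python3 -m creep '0 40.3 0 0 0 0 0.5;0 40.3 0 0 0 0 0.5;0 40.3 0 0 0 0 0.5;0 40.3 0 0 0 0 0.5;0 40.3 0 0 0 0 0.5;0 40.3 0 0 0 0 0.5;20 0 0 0 0 0 0.5;20 0 0 0 0 0 0.5;20 0 0 0 0 0 0.5;0 0 0 0 0 0 0.5' 40
python3 -c "
from h import *
plan(.578,-.0342,.089,138)"
```

```text
time: 8.02
eef_pos: [0.571, -0.0388, 0.1457]
tool_rot: [-0.658, 0.256, 0.661, 0.254]
force: [-1.3, -0.4, -0.9]
gripper_width: 0.0428
t 8.02 pos [ 0.571  -0.0388  0.1457] yawz 137.73 tilt 0.25 w 0.0428 F [-1.3 -0.4 -0.9] j6 -1.01
shift [56.7 -8.2 -2.3] turn -0.0047
```

```bash
python3 -m creep '20 -8.2 -2.3 0 0 0 0.5;20 0 0 0 0 0 0.5;16 0 0 0 0 0 0.5;0 0 0 0 0 0 0;0 0 0 0 0 0 0;0 0 0 0 0 0 0;0 0 0 0 0 0 0;0 -2.2 0 0.03 0 0 0;0 0 0 0 0 0 0' 40
python3 -c "
from h import *
plan(.578,-.0342,.089,138)"
```

```text
time: 8.77
eef_pos: [0.5813, -0.0317, 0.0938]
tool_rot: [-0.655, 0.265, 0.656, 0.265]
force: [-6.1, -0.4, 2.2]
gripper_width: 0.0093
t 8.77 pos [ 0.5813 -0.0317  0.0938] yawz 135.96 tilt 0.11 w 0.0093 F [-6.1 -0.4  2.2] j6 -1.05
shift [4.8 4.1 0.6] turn -0.0356
```

```bash
python3 -m creep '0 0 0 0 0 0 0.4;0 0 0 0 0 0 0.5;0 0 0 0 0 0 0.5;-40 0 0 0 0 0 0.5;-40 0 0 0 0 0 0.5;-26 0 0 -0.12 0 0 1;0 0 0 -0.12 0 0 1;0 0 0 -0.12 0 0 1;0 0 0 -0.12 0 0 1;0 0 0 -0.12 0 0 1' 40
python3 -m creep '0 0 0 -0.12 0 0 1;0 0 0 -0.12 0 0 1;0 0 0 -0.12 0 0 1;0 0 0 -0.12 0 0 1;0 0 0 -0.12 0 0 1;0 0 0 -0.12 0 0 1;0 0 0 -0.12 0 0 1;0 0 0 -0.12 0 0 1;0 0 0 -0.12 0 0 1;0 0 0 -0.12 0 0 1'
python3 -c "
from h import *
plan(.421,.196,.2,253.3)"
```

```text
time: 9.6
eef_pos: [0.5832, -0.0313, 0.1994]
tool_rot: [0.706, -0.056, -0.704, -0.057]
force: [0.0, 0.6, 0.2]
gripper_width: 0.0855
time: 10.43
eef_pos: [0.5832, -0.0312, 0.1991]
tool_rot: [0.614, 0.351, -0.613, 0.352]
force: [-0.5, 0.5, 0.6]
gripper_width: 0.0854
t 10.43 pos [ 0.5832 -0.0312  0.1991] yawz -120.40 tilt 0.08 w 0.0854 F [-0.5  0.5  0.6] j6 0.76
shift [  -1.1 -254.9 -113.9] turn -0.239
```

```bash
python3 -m creep '0 -36.4 -16.3 0 0 0 1;0 -36.4 -16.3 0 0 0 1;0 -36.4 -16.3 0 0 0 1;0 -36.4 -16.3 0 0 0 1;0 -36.4 -16.3 0 0 0 1;0 -36.4 -16.3 0 0 0 1;0 -36.4 -16.3 0 0 0 1;20 0 0 -0.12 0 0 1;20 0 0 -0.119 0 0 1;0 0 0 0 0 0 1'
python3 - <<'E'
from h import *
T=grab("top","pics/t6.png");S=grab("side","pics/s6.png")
pang(T,S)
plan(.421,.196,.1,253.3)
E
```

```text
time: 11.27
eef_pos: [0.4204, 0.197, 0.1562]
tool_rot: [-0.566, -0.422, 0.568, -0.422]
force: [-0.9, -0.6, -1.3]
gripper_width: 0.0857
top hub [ 0.6242 -0.083 ] or web 77.4 19 or rim 80.7 8 wh web 11.3 25 ptr 8.0 0.0937
side hub [ 0.6297 -0.0868] or web 80.9 16 or rim 81.3 5 wh web 21.4 27 ptr 7.6 0.0919
t 11.37 pos [0.4223 0.197  0.1588] yawz -107.25 tilt 0.04 w 0.0853 F [ 0.5 -1.   0.4] j6 0.41
shift [58.8 -1.   1.4] turn -0.0097
```

```bash
python3 - <<'E'
import cv2
t=cv2.imread("pics/t6.png");s=cv2.imread("pics/s6.png")
cv2.imwrite("pics/g7.png",cv2.hconcat([cv2.resize(t[104:150,264:304],(400,460),interpolation=cv2.INTER_CUBIC),cv2.resize(s[174:220,306:346],(400,460),interpolation=cv2.INTER_CUBIC)]))
cv2.imwrite("pics/g8.png",cv2.hconcat([cv2.resize(t[150:250,150:250],(400,400)),cv2.resize(s[120:220,170:270],(400,400))]))
E
```

```text
(no output)
```

View pics/g7.png

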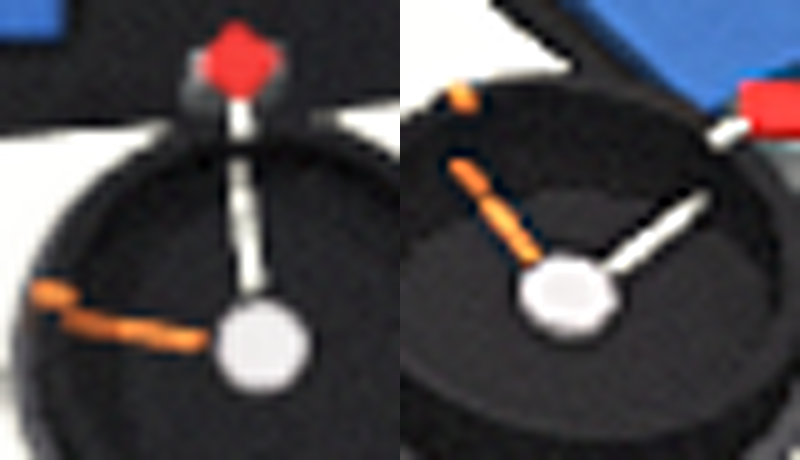

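View pics/g8.png

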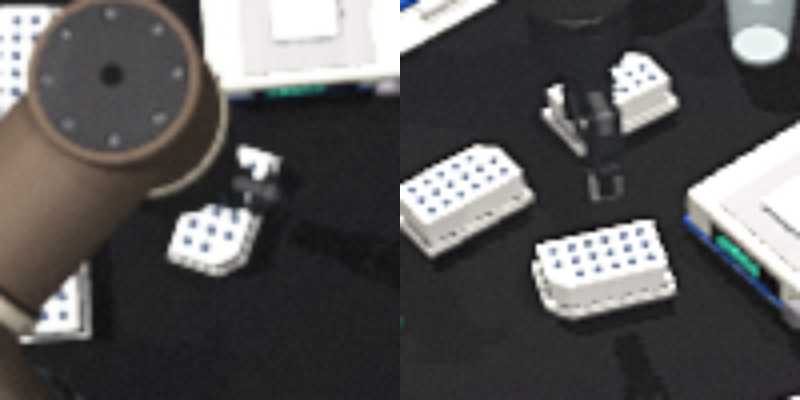

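```bash
python3 -m creep '30 -1 1.4 -0.01 0 0 1;30 0 0 0 0 0 1;30 0 0 0 0 0 1;20 0 0 0 0 0 1;10 0 0 0 0 0 1;5 0 0 0 0 0 1;0 0 0 0 0 0 1'
python3 - <<'E'
from h import *
plan(.421,.196,.032,253.3)
E
```

```text
time: 11.95
eef_pos: [0.4215, 0.1958, 0.0333]
tool_rot: [-0.567, -0.422, 0.567, -0.422]
force: [-0.3, -0.6, 0.5]
gripper_width: 0.0857
t 11.95 pos [0.4215 0.1958 0.0333] yawz -106.68 tilt 0.02 w 0.0857 F [-0.3 -0.6  0.5] j6 0.42
shift [ 1.3 -0.5 -0. ] turn 0.0003
```

```bash
python3 -m creep '1 0 0 0 0 0 0;0 0 0 0 0 0 0;0 0 0 0 0 0 0;0 0 0 0 0 0 0;0 0 0 0 0 0 0;-20 0 0 0 0 0 0;-30 0 0 0 0 0 0;-40 0 0 0 0 0 0;-30 0 0 0 0 0 0;0 0 0 0 0 0 0' 60
python3 - <<'E'
from h import *
plan(.6055,.135,.150,253.3)
T=grab("top");S=grab("side")
s=manip.get_state();p=s["eef_pos"]
for f in(T,S):
    r=wells(f,p[:2],p[2]+.003,np.deg2rad(163.3));print(r and (r[0],np.rad2deg(r[1]),*r[2:]))
E
```

```text
time: 12.78
eef_pos: [0.4236, 0.1983, 0.1592]
tool_rot: [0.57, 0.424, -0.562, 0.423]
force: [1.6, 1.3, -1.0]
gripper_width: 0.0506
t 12.78 pos [0.4236 0.1983 0.1592] yawz -106.43 tilt 0.65 w 0.0506 F [ 1.6  1.3 -1. ] j6 0.42
shift [ 10.3 192.4   9.4] turn 0.0046
None
(array([0.42465285, 0.19933223]), np.float64(163.76204892667633), array([15.03571828, 15.5306434 ]), np.float64(0.6022295706162716), (9, 27))
```

```bash
python3 -m creep '-10 0 0 0.12 0 0 0;0 0 0 0.12 0 0 0;0 0 0 0.12 0 0 0;0 0 0 0.12 0 0 0;0 0 0 0.12 0 0 0;0 0 0 0.12 0 0 0;0 0 0 0.12 0 0 0;0 0 0 0.12 0 0 0;0 0 0 0.12 0 0 0;0 0 0 0.12 0 0 0'
python3 -m creep '0 0 0 0.12 0 0 0;0 0 0 0.12 0 0 0;0 0 0 0.12 0 0 0;0 0 0 0.12 0 0 0;0 0 0 0.12 0 0 0;0 0 0 0.12 0 0 0;0 0 0 0.12 0 0 0;0 0 0 0.12 0 0 0;0 0 0 0.12 0 0 0;0 0 0 0.12 0 0 0'
python3 - <<'E'
from h import *
plan(.6065,.135,.17,96.2)
E
```

```text
time: 13.72
eef_pos: [0.42, 0.1953, 0.1611]
tool_rot: [-0.706, -0.027, 0.707, -0.028]
force: [-0.9, -0.5, -0.9]
gripper_width: 0.0509
time: 14.55
eef_pos: [0.42, 0.1953, 0.1611]
tool_rot: [-0.598, 0.377, 0.599, 0.376]
force: [-0.0, -0.6, -0.5]
gripper_width: 0.0511
t 14.55 pos [0.42   0.1953 0.1611] yawz 115.63 tilt 0.14 w 0.0511 F [-0.  -0.6 -0.5] j6 -1.99
shift [  -9.1 -142.  -135.1] turn 0.3391
```

```bash
python3 -m creep '0 -28.4 -27 0 0 0 0;0 -28.4 -27 0 0 0 0;0 -28.4 -27 0 0 0 0;0 -28.4 -27 0 0 0 0;0 -28.4 -27 0 0 0 0;0 0 0 0.113 0 0 0;0 0 0 0.113 0 0 0;0 0 0 0.113 0 0 0;0 0 0 0 0 0 0;0 0 0 0 0 0 0'
python3 - <<'E'
from h import *
plan(.6065,.135,.12,96.2)
T=grab("top","pics/t9.png");S=grab("side","pics/s9.png")
s=manip.get_state();p=s["eef_pos"]
for k,f in zip("ts",(T,S)):
    r=wells(f,p[:2],p[2]+.003,np.deg2rad(6.2),dbg=f"pics/w{k}.png");print(r and (r[0],np.rad2deg(r[1]),*r[2:]))
cv2.imwrite("pics/g9.png",cv2.hconcat([cv2.resize(T["img"][90:190,185:285],(400,400)),cv2.resize(S["img"][120:200,230:310],(400,400))]))
E
```

```text
time: 15.38
eef_pos: [0.607, 0.1366, 0.161]
tool_rot: [-0.528, 0.47, 0.529, 0.469]
force: [-0.2, 0.0, -0.2]
gripper_width: 0.0509
t 15.38 pos [0.607  0.1366 0.161 ] yawz 96.75 tilt 0.13 w 0.0509 F [-0.2  0.  -0.2] j6 -1.99
shift [41.   0.6 -1.5] turn 0.0097
None
None
```

View pics/g9.png

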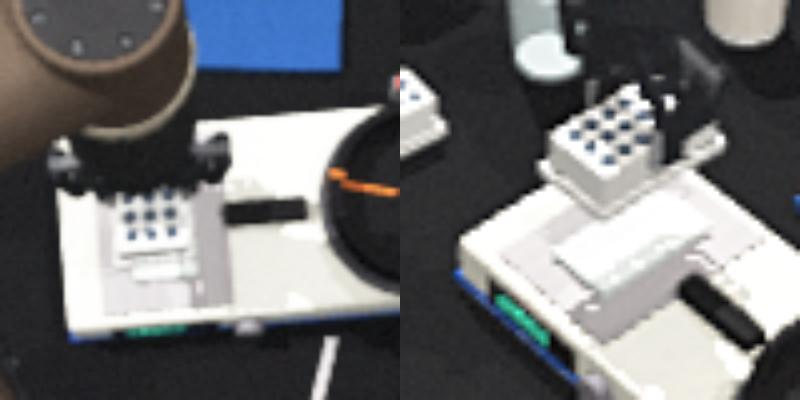

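```bash
python3 -m creep '20 0.6 -1.5 0.01 0 0 0;25 0 0 0 0 0 0;0 0 0 0 0 0 0;0 0 0 0 0 0 0'
cat >> h.py <<'E'
def wellsp(f,guess,z,yaw,rows=(0,1,2),up=6,gate=.0065,px=.015,py=.01556,dbg=None,ref='R'):
    """partial wells, pitch and yaw fixed; returns mean centre offset from robust matching"""
    g=proj(f,[*guess,z]);h=26;x0,y0=int(g[0])-h,int(g[1])-h
    im=cv2.resize(f["img"][y0:y0+2*h,x0:x0+2*h],None,fx=up,fy=up,interpolation=cv2.INTER_CUBIC).astype(int)
    gray=im[...,2].astype(np.float32)
    bg=cv2.morphologyEx(gray,cv2.MORPH_CLOSE,cv2.getStructuringElement(cv2.MORPH_ELLIPSE,(4*up+1,4*up+1)))
    d=bg-gray;d[bg<150]=0
    n,l,st,c=cv2.connectedComponentsWithStats((d>45).astype(np.uint8))
    P=[]
    for i in range(1,n):
        if st[i,4]<.8*up*up or st[i,4]>16*up*up: continue
        ys,xs=np.where(l==i);w=d[ys,xs];P.append(onz(f,((xs*w).sum()/w.sum()+.5)/up-.5+x0,((ys*w).sum()/w.sum()+.5)/up-.5+y0,z)[:2])
    P=np.array(P)
    I=np.array([[(i-2.5)*px,(j-1)*py] for i in rows for j in range(3) if not(i==5 and j==2)])
    best=None
    for dy in np.deg2rad(np.arange(-3,3.1,.5)):
        a=yaw+dy;M=np.array([[np.cos(a),-np.sin(a)],[np.sin(a),np.cos(a)]]);G0=I@M.T
        for ox in np.arange(-.012,.0121,.003):
            for oy in np.arange(-.012,.0121,.003):
                t=np.array(guess)+[ox,oy]
                for _ in range(4):
                    G=G0+t;D=np.linalg.norm(G[:,None]-P[None],axis=2);k=D.argmin(1);ok=D.min(1)<gate
                    if ok.sum()<4:break
                    t=t+(P[k[ok]]-G[ok]).mean(0)
                else:
                    r=np.linalg.norm(P[k[ok]]-G0[ok]-t,axis=1).mean();s=(len(set(k[ok])),-r)
                    if best is None or s>best[0]:best=(s,t,np.rad2deg(a))
    if dbg: cv2.imwrite(dbg,cv2.resize((np.dstack([im[...,0],im[...,1],np.where(d>45,255,im[...,2])])).clip(0,255).astype(np.uint8),(312,312)))
    return best and (best[1].round(4),round(best[2],1),best[0][0],round(-best[0][1]*1000,2),len(P))
E
python3 - <<'E'
from h import *
plan(.6065,.135,.12,96.2)
T=grab("top","pics/t9.png");S=grab("side","pics/s9.png")
s=manip.get_state();p=s["eef_pos"]
for k,f in zip("ts",(T,S)):
    print(k,wellsp(f,p[:2],p[2]+.004,np.deg2rad(6.2),dbg=f"pics/w{k}.png"))
cv2.imwrite("pics/g9.png",cv2.hconcat([cv2.imread("pics/wt.png"),cv2.imread("pics/ws.png")]))
E
```

```text
time: 15.82
eef_pos: [0.6063, 0.135, 0.1165]
tool_rot: [-0.526, 0.474, 0.526, 0.472]
force: [0.1, 0.3, 0.5]
gripper_width: 0.0507
t 15.82 pos [0.6063 0.135  0.1165] yawz 96.12 tilt 0.17 w 0.0507 F [0.1 0.3 0.5] j6 -2.00
shift [-3.5 -0.2 -0. ] turn -0.0014
t (array([0.602 , 0.1357]), np.float64(6.2), 6, np.float64(0.19), 11)
s None
```

View pics/g9.png

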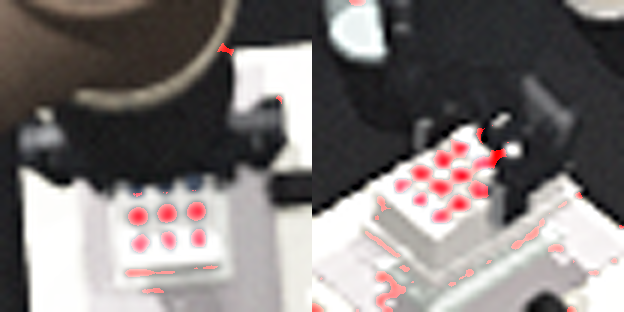

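```bash
sed -i 's/if best and 0/if 0/' h.py; python3 - <<'E'
from h import *
T=grab("top");S=grab("side")
s=manip.get_state();p=s["eef_pos"]
for z in(.119,.1202,.122):
  for k,f in zip("ts",(T,S)):
    for g in((0,0),(-.006,0)):
        for rows in((0,1),(0,1,2),(0,1,2,3)): print(k,z,g,rows,wellsp(f,p[:2]+g,z,np.deg2rad(6.2),rows=rows,gate=.005))
r=rect(T,(205,120,245,170),.06,lambda i:i.min(2)>245);print(r[0])
E
```

```text
t 0.119 (0, 0) (0, 1) (array([0.6052, 0.1369]), np.float64(6.2), 6, np.float64(0.41), 10)
t 0.119 (0, 0) (0, 1, 2) (array([0.6046, 0.1369]), np.float64(6.2), 7, np.float64(0.93), 10)
t 0.119 (0, 0) (0, 1, 2, 3) (array([0.6046, 0.1369]), np.float64(6.2), 7, np.float64(0.93), 10)
t 0.119 (-0.006, 0) (0, 1) (array([0.6052, 0.1369]), np.float64(6.2), 6, np.float64(0.41), 10)
t 0.119 (-0.006, 0) (0, 1, 2) (array([0.6046, 0.1369]), np.float64(6.2), 7, np.float64(0.93), 10)
t 0.119 (-0.006, 0) (0, 1, 2, 3) (array([0.5898, 0.135 ]), np.float64(8.2), 8, np.float64(1.83), 10)
s 0.119 (0, 0) (0, 1) (array([0.6098, 0.1366]), np.float64(4.7), 4, np.float64(0.65), 18)
s 0.119 (0, 0) (0, 1, 2) (array([0.5942, 0.1359]), np.float64(8.7), 5, np.float64(1.6), 18)
s 0.119 (0, 0) (0, 1, 2, 3) (array([0.5942, 0.1359]), np.float64(8.7), 5, np.float64(1.6), 18)
s 0.119 (-0.006, 0) (0, 1) (array([0.6098, 0.1366]), np.float64(4.7), 4, np.float64(0.65), 19)
s 0.119 (-0.006, 0) (0, 1, 2) (array([0.5942, 0.1359]), np.float64(8.7), 5, np.float64(1.6), 19)
s 0.119 (-0.006, 0) (0, 1, 2, 3) (array([0.5942, 0.1359]),
[... 1663 characters left out ...]
 10)
t 0.122 (-0.006, 0) (0, 1, 2, 3) (array([0.589 , 0.1347]), np.float64(8.2), 8, np.float64(1.84), 10)
s 0.122 (0, 0) (0, 1) (array([0.608 , 0.1342]), np.float64(4.7), 4, np.float64(0.67), 18)
s 0.122 (0, 0) (0, 1, 2) (array([0.5924, 0.1335]), np.float64(8.7), 5, np.float64(1.61), 18)
s 0.122 (0, 0) (0, 1, 2, 3) (array([0.5924, 0.1335]), np.float64(8.7), 5, np.float64(1.61), 18)
s 0.122 (-0.006, 0) (0, 1) (array([0.608 , 0.1342]), np.float64(4.7), 4, np.float64(0.67), 17)
s 0.122 (-0.006, 0) (0, 1, 2) (array([0.5924, 0.1335]), np.float64(8.7), 5, np.float64(1.61), 17)
s 0.122 (-0.006, 0) (0, 1, 2, 3) (array([0.5924, 0.1335]), np.float64(8.7), 5, np.float64(1.61), 17)
[0.5626972 0.1888708]
```

```bash
python3 - <<'E'
from h import *
plan(.6066,.1333,.0925,96.2)
E
```

```text
t 16.02 pos [0.608  0.1358 0.1189] yawz 96.06 tilt 0.13 w 0.0504 F [ 0.  -0.7 -0.1] j6 -2.00
shift [26.4  1.7 -2.3] turn -0.0025
```

```bash
python3 -m creep '12 1.7 -2.3 0 0 0 0;9 0 0 0 0 0 0;0 0 0 0 0 0 0;0 0 0 0 0 0 0'
python3 -c "
from h import *
plan(.6066,.1333,.0853,96.2)"
python3 -m creep '3 0 0 0 0 0 0;3 0 0 0 0 0 0;0 0 0 0 0 0 0'
python3 -c "
from h import *
plan(.6066,.1333,.0853,96.2)"

```

```text
time: 16.35
eef_pos: [0.6056, 0.1328, 0.0963]
tool_rot: [-0.526, 0.473, 0.526, 0.473]
force: [0.2, -0.3, -0.0]
gripper_width: 0.0507
t 16.35 pos [0.6056 0.1328 0.0963] yawz 96.02 tilt 0.04 w 0.0507 F [ 0.2 -0.3 -0. ] j6 -2.00
shift [11.  -1.   0.4] turn -0.0032
time: 16.6
eef_pos: [0.6056, 0.1329, 0.09]
tool_rot: [-0.525, 0.473, 0.526, 0.473]
force: [0.5, 0.5, -2.2]
gripper_width: 0.0508
t 16.60 pos [0.6056 0.1329 0.09  ] yawz 96.00 tilt 0.02 w 0.0508 F [ 0.5  0.5 -2.2] j6 -2.00
shift [ 4.7 -1.   0.3] turn -0.0035
```

```bash
python3 -m creep '2.5 0 0 0 0 0 0;2.5 0 0 0 0 0 0;0 0 0 0 0 0 0'
python3 -c "
from h import *
plan(.6066,.1333,.0853,96.2)"

```

```text
time: 16.85
eef_pos: [0.606, 0.133, 0.0867]
tool_rot: [0.526, -0.473, -0.525, -0.473]
force: [-3.3, 0.4, 9.9]
gripper_width: 0.0509
t 16.85 pos [0.606  0.133  0.0867] yawz 96.04 tilt 0.06 w 0.0509 F [-3.3  0.4  9.9] j6 -2.00
shift [ 1.4 -0.6  0.2] turn -0.0028
```

```bash
python3 -m creep '0 0.8 0 0 0 0 0;1 0 0 0 0 0 0;0 0 0 0 0 0 0'
python3 -c "
from h import *
plan(.6066,.1333,.0853,96.2)"
python3 -m creep '-2 0 0 0 0 0 0.75;0 0 0 0 0 0 1;0 0 0 0 0 0 1;0 0 0 0 0 0 1;-20 0 0 0 0 0 1;-40 0 0 0 0 0 1;-40 0 0 0 0 0 1;0 0 0 0 0 0 1'
python3 -c "
from h import *
plan(.361,.340,.2,95.2)"
```

```text
time: 17.1
eef_pos: [0.606, 0.133, 0.0867]
tool_rot: [0.526, -0.472, -0.525, -0.474]
force: [-3.7, 0.3, 15.4]
gripper_width: 0.0504
t 17.10 pos [0.606  0.133  0.0867] yawz 96.06 tilt 0.16 w 0.0504 F [-3.7  0.3 15.4] j6 -2.00
shift [ 1.4 -0.6  0.2] turn -0.0024
time: 17.77
eef_pos: [0.6088, 0.1339, 0.1946]
tool_rot: [0.528, -0.469, -0.524, -0.476]
force: [1.1, 0.3, 1.2]
gripper_width: 0.0858
t 17.77 pos [0.6088 0.1339 0.1946] yawz 96.09 tilt 0.66 w 0.0858 F [1.1 0.3 1.2] j6 -2.00
shift [ -7.5 224.5 231.2] turn 0.0156
```

```bash
python3 -m creep '0 28 28.9 0 0 0 1;0 28 28.9 0 0 0 1;0 28 28.9 0 0 0 1;0 28 28.9 0 0 0 1;0 28 28.9 0 0 0 1;0 28 28.9 0 0 0 1;0 28 28.9 0 0 0 1;0 28 28.9 0 0 0 1;30 0 0 0.015 0 0 1;0 0 0 0 0 0 1'
python3 - <<'E'
from h import *
T=grab("top","pics/t10.png");S=grab("side","pics/s10.png")
plan(.363,.3395,.05,95.2)
for k,f in zip("ts",(T,S)):
    for z in(.089,):
        r=wells(f,(.605,.133),z,np.deg2rad(6.2));print(k,z,r and (r[0],np.rad2deg(r[1]),*r[2:]))
cv2.imwrite("pics/g10.png",cv2.hconcat([cv2.resize(T["img"][100:200,185:285],(400,400)),cv2.resize(S["img"][130:210,240:320],(400,400))]))
E
```

```text
time: 18.6
eef_pos: [0.3549, 0.3391, 0.153]
tool_rot: [-0.523, 0.478, 0.523, 0.475]
force: [-0.9, -2.1, -1.2]
gripper_width: 0.0852
t 18.70 pos [0.3576 0.3388 0.1559] yawz 95.23 tilt 0.15 w 0.0854 F [0.5 0.2 0.4] j6 -2.64
shift [105.9  -5.6   0.4] turn 0.0005
t 0.089 (array([0.60257345, 0.13389496]), np.float64(5.897448542244246), array([14.95695456, 15.54226273]), np.float64(0.29559013972898884), (17, 21))
s 0.089 (array([0.60573289, 0.13266498]), np.float64(5.804804013746658), array([15.05105927, 15.46833624]), np.float64(0.4331121139626446), (17, 21))
```

View pics/g10.png

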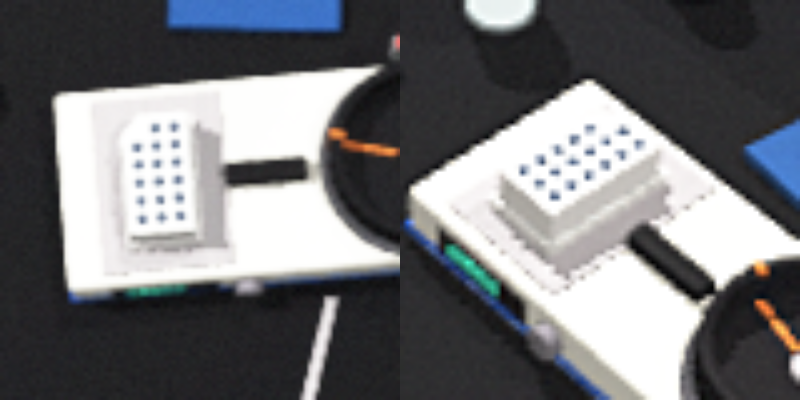

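```bash
python3 -m creep '30 -4.5 0.4 0 0 0 1;30 0 0 0 0 0 1;30 0 0 0 0 0 1;20 0 0 0 0 0 1;10 0 0 0 0 0 1;3 0 0 0 0 0 1;0 0 0 0 0 0 1;0 0 0 0 0 0 1'
python3 -c "
from h import *
plan(.363,.3395,.0325,95.2)"
```

```text
time: 19.37
eef_pos: [0.3635, 0.3404, 0.0343]
tool_rot: [-0.522, 0.477, 0.522, 0.478]
force: [-0.4, -0.2, -0.0]
gripper_width: 0.0855
t 19.37 pos [0.3635 0.3404 0.0343] yawz 95.10 tilt 0.07 w 0.0855 F [-0.4 -0.2 -0. ] j6 -2.63
shift [ 1.8  0.5 -0.9] turn -0.0017
```

```bash
python3 -m creep '1.5 0 -0.5 0 0 0 0;0 0 0 0 0 0 0;0 0 0 0 0 0 0;0 0 0 0 0 0 0;0 0 0 0 0 0 0;0 0 0 0 0 0 0' 60
python3 -c "
from h import *
plan(.363,.3395,.0325,95.2)"
python3 -m creep '-20 0 0 0 0 0 0;-40 0 0 0 0 0 0;-40 0 0 0 0 0 0;-40 0 0 0 0 0 0;-10 0 0 0 0 0 0;0 0 0 0 0 0 0;0 0 0 0 0 0 0' 60
python3 -c "
from h import *
plan(.6055,.1335,.18,95.9)"
```

```text
time: 19.87
eef_pos: [0.3628, 0.34, 0.0329]
tool_rot: [-0.522, 0.476, 0.522, 0.477]
force: [-0.5, -1.4, 6.8]
gripper_width: 0.0504
t 19.87 pos [0.3628 0.34   0.0329] yawz 95.18 tilt 0.08 w 0.0504 F [-0.5 -1.4  6.8] j6 -2.63
shift [ 0.4 -0.2 -0.5] turn -0.0004
time: 20.45
eef_pos: [0.3623, 0.3398, 0.1826]
tool_rot: [-0.522, 0.476, 0.522, 0.478]
force: [-0.4, -0.3, -1.8]
gripper_width: 0.0509
t 20.45 pos [0.3623 0.3398 0.1826] yawz 95.14 tilt 0.14 w 0.0509 F [-0.4 -0.3 -1.8] j6 -2.63
shift [   2.2 -223.7 -227.2] turn -0.0132
```

```bash
python3 -m creep '0 -28 -28.4 0 0 0 0;0 -28 -28.4 0 0 0 0;0 -28 -28.4 0 0 0 0;0 -28 -28.4 0 0 0 0;0 -28 -28.4 0 0 0 0;0 -28 -28.4 0 0 0 0;0 -28 -28.4 0 0 0 0;0 -28 -28.4 0 0 0 0;20 0 0 -0.013 0 0 0;0 0 0 0 0 0 0'
python3 -m creep '0 0 0 0 0 0 0'
python3 -c "
from h import *
plan(.605,.1335,.127,95.9)"
```

```text
time: 21.28
eef_pos: [0.6045, 0.1305, 0.156]
tool_rot: [-0.523, 0.477, 0.525, 0.472]
force: [-2.5, 0.0, -3.2]
gripper_width: 0.0505
time: 21.37
eef_pos: [0.6044, 0.1321, 0.1588]
tool_rot: [-0.524, 0.476, 0.525, 0.472]
force: [-0.5, -0.3, -0.4]
gripper_width: 0.0508
t 21.37 pos [0.6044 0.1321 0.1588] yawz 95.79 tilt 0.34 w 0.0508 F [-0.5 -0.3 -0.4] j6 -2.00
shift [31.8 -0.9  1.4] turn -0.002
```

```bash
python3 -m creep '17 -0.9 1.4 0 0 0 0;18 0 0 0 0 0 0;0 0 0 0 0 0 0;2.5 0 0 0 0 0 0;2.5 0 0 0 0 0 0;0 0 0 0 0 0 0'
python3 -c "
from h import *
plan(.605,.1335,.115,95.9)"
```

```text
time: 21.87
eef_pos: [0.6068, 0.1355, 0.1225]
tool_rot: [0.525, -0.473, -0.525, -0.474]
force: [0.1, 0.1, -1.4]
gripper_width: 0.0509
t 21.87 pos [0.6068 0.1355 0.1225] yawz 95.94 tilt 0.05 w 0.0509 F [ 0.1  0.1 -1.4] j6 -2.00
shift [ 7.5  2.  -1.8] turn 0.0006
```

```bash
python3 -m creep '-3 1.8 -1.8 0 0 0 0;0 0 0 0 0 0 0'
python3 -c "
from h import *
plan(.605,.1335,.115,95.9)"
python3 -m creep '4 0 0 0 0 0 0;2.5 0 0 0 0 0 0;2 0 0 0 0 0 0;0 0 0 0 0 0 0'
python3 -c "
from h import *
plan(.605,.1335,.115,95.9)"
```

```text
time: 22.03
eef_pos: [0.6053, 0.133, 0.1262]
tool_rot: [0.525, -0.473, -0.525, -0.474]
force: [-0.3, 0.4, -0.3]
gripper_width: 0.0509
t 22.03 pos [0.6053 0.133  0.1262] yawz 95.90 tilt 0.09 w 0.0509 F [-0.3  0.4 -0.3] j6 -2.00
shift [11.2  0.3  0.6] turn 0.0001
time: 22.37
eef_pos: [0.6047, 0.1327, 0.1156]
tool_rot: [-0.525, 0.474, 0.525, 0.473]
force: [0.9, -0.7, -0.8]
gripper_width: 0.0506
t 22.37 pos [0.6047 0.1327 0.1156] yawz 95.88 tilt 0.06 w 0.0506 F [ 0.9 -0.7 -0.8] j6 -2.00
shift [ 0.6 -0.3  0.8] turn -0.0004
```

```bash
python3 -m creep '1.5 0 0 0 0 0 0;0 0 0 0 0 0 0;-1 0 0 0 0 0 0.75;0 0 0 0 0 0 1;0 0 0 0 0 0 1;0 0 0 0 0 0 1;-20 0 0 0 0 0 1;-40 0 0 0 0 0 1;-40 0 0 0 0 0 1;0 0 0 0 0 0 1'
python3 -c "
from h import *
plan(.534,.3707,.2,91.8)"
```

```text
time: 23.2
eef_pos: [0.6089, 0.1339, 0.2246]
tool_rot: [0.528, -0.47, -0.523, -0.477]
force: [1.1, -0.2, 1.1]
gripper_width: 0.0853
t 23.20 pos [0.6089 0.1339 0.2246] yawz 95.97 tilt 0.70 w 0.0853 F [ 1.1 -0.2  1.1] j6 -2.00
shift [ 24.6  50.2 243.3] turn 0.0728
```

```bash
python3 -m creep '0 7 40.5 0 0 0 1;0 7 40.5 0 0 0 1;0 7 40.5 0 0 0 1;0 7 40.5 0 0 0 1;0 7 40.5 0 0 0 1;20 7 40.5 0.073 0 0 1;30 0 0 0 0 0 1;0 0 0 0 0 0 1;0 0 0 0 0 0 1'
python3 - <<'E'
from h import *
T=grab("top","pics/t11.png");S=grab("side","pics/s11.png")
plan(.535,.371,.035,91.8)
for k,f in zip("ts",(T,S)):
    r=wells(f,(.605,.133),.118,np.deg2rad(6.2));print(k,r and (r[0],np.rad2deg(r[1]),*r[2:]))
cv2.imwrite("pics/g11.png",cv2.hconcat([cv2.resize(T["img"][100:200,185:285],(400,400)),cv2.resize(S["img"][100:200,200:300],(400,400))]))
E
```

```text
time: 23.95
eef_pos: [0.5385, 0.3664, 0.1662]
tool_rot: [0.508, -0.494, -0.508, -0.491]
force: [0.4, -0.0, 1.0]
gripper_width: 0.0854
t 24.05 pos [0.5403 0.3666 0.169 ] yawz 91.71 tilt 0.08 w 0.0852 F [ 0.5  0.2 -0.2] j6 -2.44
shift [134.    5.3   4.5] turn -0.0016
t (array([0.60264859, 0.13371454]), np.float64(6.0976778820346205), array([15.01376702, 15.49117759]), np.float64(0.3134811282375535), (17, 19))
s (array([0.60573551, 0.13263429]), np.float64(5.850681567793482), array([14.96405009, 15.53805565]), np.float64(0.448130256181005), (17, 27))
```

View pics/g11.png

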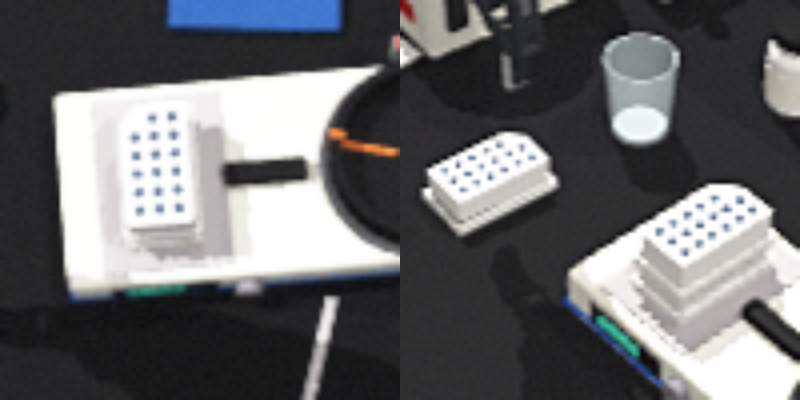

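```bash
python3 - <<'E'
from h import *
T=grab("top");S=grab("side")
for k,f in zip("ts",(T,S)):
    r=wells(f,(.532,.371),.036,np.deg2rad(1.8));print(k,r and (r[0],np.rad2deg(r[1]),*r[2:]))
    r=wells(f,(.513,-.392),.036,np.deg2rad(-179));print(k,r and (r[0],np.rad2deg(r[1]),*r[2:]))
cv2.imwrite("pics/g12.png",cv2.resize(T["img"],(800,600)))
E
```

```text
t (array([0.53210552, 0.37160163]), np.float64(3.4946238793908373), array([14.98164977, 15.1067448 ]), np.float64(1.579795083756069), (16, 17))
t (array([ 0.51259663, -0.39187179]), np.float64(-178.8854407315546), array([14.98276091, 15.54800488]), np.float64(0.3178271843453592), (17, 19))
s (array([0.53598952, 0.37010105]), np.float64(1.6670523956490482), array([14.96098669, 15.41924652]), np.float64(0.8308077207118233), (17, 18))
s (array([ 0.51464362, -0.39332401]), np.float64(-179.2667451062965), array([15.00799206, 15.63430061]), np.float64(0.26807981751559334), (17, 20))
```

View pics/g12.png

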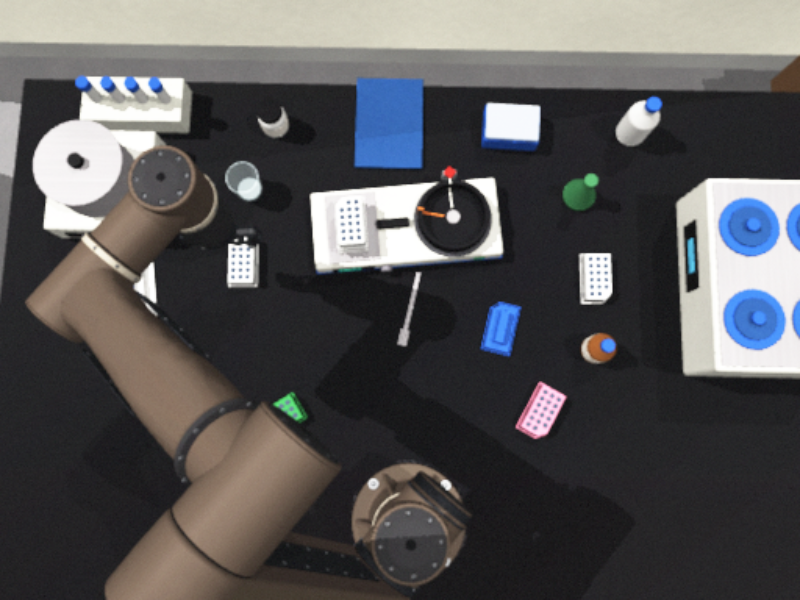

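```bash
python3 -m creep '30 5 4.3 0 0 0 1;30 0 0 0 0 0 1;30 0 0 0 0 0 1;25 0 0 0 0 0 1;10 0 0 0 0 0 1;5 0 0 0 0 0 1;0 0 0 0 0 0 1;0 0 0 0 0 0 1'
python3 -c "
from h import *
plan(.535,.3707,.035,91.8)"
```

```text
time: 24.82
eef_pos: [0.5353, 0.3715, 0.0393]
tool_rot: [0.507, -0.492, -0.507, -0.493]
force: [0.7, 0.4, 0.0]
gripper_width: 0.0853
t 24.82 pos [0.5353 0.3715 0.0393] yawz 91.71 tilt 0.14 w 0.0853 F [0.7 0.4 0. ] j6 -2.45
shift [ 4.3  0.3 -0.8] turn -0.0016
```

```bash
python3 -m creep '4 0 -0.5 0 0 0 0;0 0 0 0 0 0 0;0 0 0 0 0 0 0;0 0 0 0 0 0 0;0 0 0 0 0 0 0;0 0 0 0 0 0 0' 60
python3 -c "
from h import *
plan(.535,.3707,.035,91.8)"
python3 -m creep '-20 0 0 0 0 0 0;-40 0 0 0 0 0 0;-40 0 0 0 0 0 0;-40 0 0 0 0 0 0;-40 0 0 0 0 0 0;0 0 0 -0.073 0 0 0;0 0 0 0 0 0 0' 60
python3 -c "
from h import *
plan(.605,.1335,.21,96)"
```

```text
time: 25.32
eef_pos: [0.5347, 0.371, 0.0348]
tool_rot: [0.508, -0.492, -0.507, -0.493]
force: [-1.3, -1.5, 7.2]
gripper_width: 0.0506
t 25.32 pos [0.5347 0.371  0.0348] yawz 91.74 tilt 0.10 w 0.0506 F [-1.3 -1.5  7.2] j6 -2.45
shift [-0.2 -0.3 -0.3] turn -0.0011
time: 25.9
eef_pos: [0.535, 0.3714, 0.217]
tool_rot: [-0.526, 0.471, 0.526, 0.475]
force: [-0.4, -1.0, -2.0]
gripper_width: 0.0509
t 25.90 pos [0.535  0.3714 0.217 ] yawz 96.08 tilt 0.34 w 0.0509 F [-0.4 -1.  -2. ] j6 -2.37
shift [   6.2  -44.4 -244. ] turn 0.0015
```

```bash
python3 -m creep '0 -7.4 -40.6 0 0 0 0;0 -7.4 -40.6 0 0 0 0;0 -7.4 -40.6 0 0 0 0;0 -7.4 -40.6 0 0 0 0;0 -7.4 -40.6 0 0 0 0;0 -7.4 -40.6 0 0 0 0;20 0 0 0 0 0 0;20 0 0 0 0 0 0;0 0 0 0 0 0 0;0 0 0 0 0 0 0'
python3 -c "
from h import *
plan(.6048,.1332,.160,96)"
```

```text
time: 26.73
eef_pos: [0.6022, 0.1319, 0.1717]
tool_rot: [-0.524, 0.476, 0.525, 0.473]
force: [0.5, -0.1, -0.4]
gripper_width: 0.0506
t 26.73 pos [0.6022 0.1319 0.1717] yawz 95.80 tilt 0.27 w 0.0506 F [ 0.5 -0.1 -0.4] j6 -2.00
shift [11.7 -2.8  1. ] turn -0.0036
```

```bash
python3 -m creep '13 -2 1 -0.003 0 0 0;0 0 0 0 0 0 0;0 0 0 0 0 0 0'
python3 -c "
from h import *
plan(.6048,.1332,.146,96)"
```

```text
time: 26.98
eef_pos: [0.6051, 0.1344, 0.1608]
tool_rot: [-0.526, 0.473, 0.526, 0.472]
force: [-0.0, 0.1, -0.4]
gripper_width: 0.0507
t 26.98 pos [0.6051 0.1344 0.1608] yawz 96.09 tilt 0.05 w 0.0507 F [-0.   0.1 -0.4] j6 -2.00
shift [14.8  0.4 -1.2] turn 0.0015
```

```bash
python3 -m creep '4 0.4 -1.2 0 0 0 0;3 0 0 0 0 0 0;3 0 0 0 0 0 0;0 0 0 0 0 0 0'
python3 -c "
from h import *
plan(.6048,.1332,.146,96)"
python3 -m creep '2.5 0 0 0 0 0 0;2 0 0 0 0 0 0;0 0 0 0 0 0 0'
python3 -c "
from h import *
plan(.6048,.1332,.146,96)"
```

```text
time: 27.32
eef_pos: [0.6047, 0.1326, 0.1501]
tool_rot: [-0.526, 0.473, 0.526, 0.473]
force: [0.1, -1.1, -0.5]
gripper_width: 0.0507
t 27.32 pos [0.6047 0.1326 0.1501] yawz 96.06 tilt 0.04 w 0.0507 F [ 0.1 -1.1 -0.5] j6 -2.00
shift [ 4.1 -0.2  0.6] turn 0.001
time: 27.57
eef_pos: [0.6051, 0.1327, 0.1459]
tool_rot: [0.526, -0.473, -0.526, -0.473]
force: [-0.2, -0.3, -1.7]
gripper_width: 0.0507
t 27.57 pos [0.6051 0.1327 0.1459] yawz 96.06 tilt 0.00 w 0.0507 F [-0.2 -0.3 -1.7] j6 -2.00
shift [-0.1  0.2  0.6] turn 0.0011
```

```bash
python3 -m creep '1.5 0 0 0 0 0 0;0 0 0 0 0 0 0;-1 0 0 0 0 0 0.75;0 0 0 0 0 0 1;0 0 0 0 0 0 1;0 0 0 0 0 0 1;-20 0 0 0 0 0 1;-40 0 0 0 0 0 1;-40 0 0 0 0 0 1;0 0 0 0 0 0 1'
python3 -c "
from h import *
plan(.514,-.392,.25,91)"
```

```text
time: 28.4
eef_pos: [0.6087, 0.1334, 0.2543]
tool_rot: [0.528, -0.469, -0.524, -0.476]
force: [1.3, 0.1, 1.5]
gripper_width: 0.0851
t 28.40 pos [0.6087 0.1334 0.2543] yawz 96.13 tilt 0.69 w 0.0851 F [1.3 0.1 1.5] j6 -2.00
shift [   1.6  150.3 -512.3] turn 0.0896
```

```bash
python3 -m creep '0 10 -34.1 0 0 0 1;0 10 -34.1 0 0 0 1;0 10 -34.1 0 0 0 1;0 10 -34.1 0 0 0 1;0 10 -34.1 0 0 0 1;0 10 -34.1 0 0 0 1;0 10 -34.1 0 0 0 1;0 10 -34.1 0 0 0 1;0 10 -34.1 0 0 0 1;0 10 -34.1 0 0 0 1'
python3 -m creep '0 10 -34.1 0 0 0 1;0 10 -34.1 0 0 0 1;0 10 -34.1 0 0 0 1;0 10 -34.1 0 0 0 1;0 10 -34.1 0 0 0 1;0 0 0 0.09 0 0 1;0 0 0 0 0 0 1;0 0 0 0 0 0 1'
python3 - <<'E'
from h import *
T=grab("top","pics/t13.png");S=grab("side","pics/s13.png")
plan(.514,-.392,.0365,91)
for k,f in zip("ts",(T,S)):
    r=wells(f,(.605,.133),.147,np.deg2rad(6.2));print(k,r and (r[0],np.rad2deg(r[1]),*r[2:]))
    r=wells(f,(.513,-.392),.036,np.deg2rad(-179));print(k,r and (r[0],np.rad2deg(r[1]),*r[2:]))
cv2.imwrite("pics/g13.png",cv2.hconcat([cv2.resize(T["img"][100:260,270:430],(400,400)),cv2.resize(S["img"],(400,400))]))
E
```

```text
time: 29.23
eef_pos: [0.541, -0.2186, 0.2457]
tool_rot: [0.526, -0.473, -0.526, -0.473]
force: [0.5, -0.4, -0.5]
gripper_width: 0.0858
time: 29.9
eef_pos: [0.5096, -0.392, 0.2451]
tool_rot: [-0.504, 0.496, 0.504, 0.496]
force: [-0.5, -0.6, -0.2]
gripper_width: 0.0855
t 30.00 pos [ 0.5101 -0.3911  0.2456] yawz 91.07 tilt 0.01 w 0.0854 F [-0.5  0.6 -0.2] j6 -1.20
shift [209.1  -3.9  -1. ] turn 0.0013
t (array([0.60314141, 0.13366894]), np.float64(6.243970179016133), array([14.98834596, 15.49249561]), np.float64(0.26931551908443935), (17, 20))
t (array([ 0.49763834, -0.39135744]), np.float64(178.77632151910484), array([14.98468631, 15.72622546]), np.float64(1.8061042955005606), (15, 15))
s (array([0.60622337, 0.13237369]), np.float64(5.949974440261757), array([15.02852892, 15.52097848]), np.float64(0.5203787878116276), (17, 22))
s (array([ 0.51463142, -0.39339108]), np.float64(-179.25440612520606), array([15.00594927, 15.62444071]), np.float64(0.2727101191015308), (17, 20))
```

View pics/g13.png

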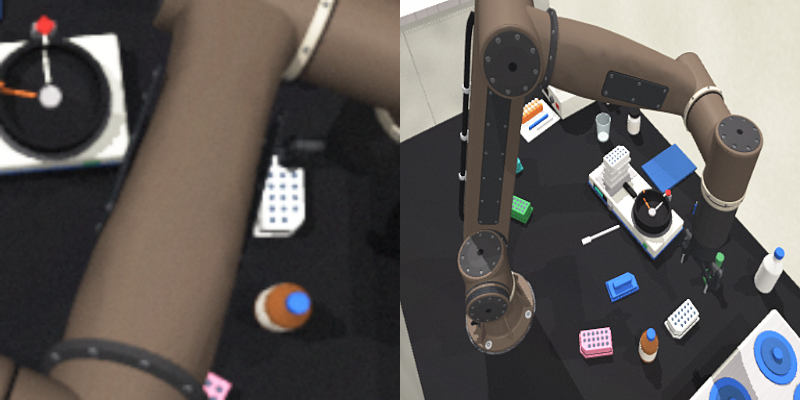

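```bash
python3 -m creep '40 -3.5 -1 0 0 0 1;40 0 0 0 0 0 1;40 0 0 0 0 0 1;40 0 0 0 0 0 1;25 0 0 0 0 0 1;14 0 0 0 0 0 1;6 0 0 0 0 0 1;0 0 0 0 0 0 1;0 0 0 0 0 0 1'
python3 -c "
from h import *
plan(.514,-.392,.0365,91)"
```

```text
time: 30.75
eef_pos: [0.5144, -0.3924, 0.0416]
tool_rot: [0.505, -0.495, -0.504, -0.496]
force: [0.3, -1.0, -0.3]
gripper_width: 0.0857
t 30.75 pos [ 0.5144 -0.3924  0.0416] yawz 91.02 tilt 0.06 w 0.0857 F [ 0.3 -1.  -0.3] j6 -1.20
shift [5.1 0.4 0.4] turn 0.0004
```

```bash
python3 -m creep '5 0 0 0 0 0 0;0 0 0 0 0 0 0;0 0 0 0 0 0 0;0 0 0 0 0 0 0;0 0 0 0 0 0 0;0 0 0 0 0 0 0' 60
python3 -c "
from h import *
plan(.535,.3707,.035,91.8)"
python3 -m creep '-20 0 0 0 0 0 0;-40 0 0 0 0 0 0;-40 0 0 0 0 0 0;-40 0 0 -0.12 0 0 0;-40 0 0 -0.12 0 0 0;-30 0 0 -0.12 0 0 0;0 0 0 -0.12 0 0 0;0 0 0 -0.12 0 0 0;0 0 0 -0.12 0 0 0;0 0 0 -0.12 0 0 0' 60
python3 -m creep '0 0 0 -0.12 0 0 0;0 0 0 -0.12 0 0 0;0 0 0 -0.12 0 0 0;0 0 0 -0.12 0 0 0;0 0 0 -0.12 0 0 0;0 0 0 -0.12 0 0 0;0 0 0 -0.12 0 0 0;0 0 0 -0.12 0 0 0;0 0 0 -0.12 0 0 0;0 0 0 -0.12 0 0 0'
python3 -c "
from h import *
plan(.606,.133,.245,-84)"
```

```text
time: 31.25
eef_pos: [0.5141, -0.3931, 0.0369]
tool_rot: [0.505, -0.496, -0.503, -0.496]
force: [-0.1, 1.8, 6.0]
gripper_width: 0.0506
t 31.25 pos [ 0.5141 -0.3931  0.0369] yawz 90.92 tilt 0.11 w 0.0506 F [-0.1  1.8  6. ] j6 -1.20
shift [  1.3 -33.2 763.3] turn -0.0153
time: 32.08
eef_pos: [0.5131, -0.3926, 0.2458]
tool_rot: [0.663, -0.245, -0.663, -0.246]
force: [-0.4, 0.2, -1.2]
gripper_width: 0.0503
time: 32.92
eef_pos: [0.5131, -0.3926, 0.2454]
tool_rot: [-0.686, -0.172, 0.686, -0.172]
force: [-0.1, -0.3, -2.0]
gripper_width: 0.0506
t 32.92 pos [ 0.5131 -0.3926  0.2454] yawz -151.89 tilt 0.03 w 0.0506 F [-0.1 -0.3 -2. ] j6 0.84
shift [   0.6 -419.8 -329.6] turn -1.1849
```

```bash
python3 -m creep '0 0 0 -0.1185 0 0 0;0 0 0 -0.1185 0 0 0;0 0 0 -0.1185 0 0 0;0 0 0 -0.1185 0 0 0;0 0 0 -0.1185 0 0 0;0 0 0 -0.1185 0 0 0;0 0 0 -0.1185 0 0 0;0 0 0 -0.1185 0 0 0;0 0 0 -0.1185 0 0 0;0 0 0 -0.1185 0 0 0'
python3 -c "
from h import *
plan(.606,.133,.245,-84)"
```

```text
time: 33.75
eef_pos: [0.5131, -0.3926, 0.2454]
tool_rot: [0.473, 0.526, -0.473, 0.525]
force: [-0.2, 0.1, -1.3]
gripper_width: 0.0505
t 33.75 pos [ 0.5131 -0.3926  0.2454] yawz -83.99 tilt 0.03 w 0.0505 F [-0.2  0.1 -1.3] j6 2.03
shift [   0.6  147.4 -513. ] turn 0.0001
```

```bash
python3 -m creep '0 10.6 -36.6 0 0 0 0;0 10.6 -36.6 0 0 0 0;0 10.6 -36.6 0 0 0 0;0 10.6 -36.6 0 0 0 0;0 10.6 -36.6 0 0 0 0;0 10.6 -36.6 0 0 0 0;0 10.6 -36.6 0 0 0 0;0 10.6 -36.6 0 0 0 0;0 10.6 -36.6 0 0 0 0;0 10.6 -36.6 0 0 0 0'
python3 -m creep '0 10.6 -36.6 0 0 0 0;0 10.6 -36.6 0 0 0 0;0 10.6 -36.6 0 0 0 0;0 10.6 -36.6 0 0 0 0;20 0 0 0 0 0 0;20 0 0 0 0 0 0;0 0 0 0 0 0 0;0 0 0 0 0 0 0;0 0 0 0 0 0 0'
python3 -c "
from h import *
plan(.6069,.133,.188,-84)"
```

```text
time: 34.58
eef_pos: [0.5823, -0.0162, 0.2458]
tool_rot: [0.475, 0.524, -0.474, 0.524]
force: [-0.1, -0.7, -0.2]
gripper_width: 0.0509
time: 35.33
eef_pos: [0.6108, 0.1315, 0.2067]
tool_rot: [0.475, 0.524, -0.474, 0.524]
force: [0.5, -0.3, -0.9]
gripper_width: 0.0508
t 35.33 pos [0.6108 0.1315 0.2067] yawz -84.33 tilt 0.06 w 0.0508 F [ 0.5 -0.3 -0.9] j6 1.15
shift [18.7 -3.7 -1.9] turn -0.0057
```

```bash
python3 -m creep '10 -3.7 -1.9 -0.006 0 0 0;8 0 0 0 0 0 0;0 0 0 0 0 0 0;0 0 0 0 0 0 0'
python3 -c "
from h import *
plan(.6069,.133,.177,-84)"
```

```text
time: 35.67
eef_pos: [0.6061, 0.1329, 0.1872]
tool_rot: [0.473, 0.526, -0.473, 0.525]
force: [-0.5, 0.2, 0.1]
gripper_width: 0.0505
t 35.67 pos [0.6061 0.1329 0.1872] yawz -83.99 tilt 0.05 w 0.0505 F [-0.5  0.2  0.1] j6 1.15
shift [10.2  0.8  0. ] turn 0.0001
```

```bash
python3 -m creep '3 0.4 0 0 0 0 0;3 0 0 0 0 0 0;0 0 0 0 0 0 0'
python3 -c "
from h import *
plan(.6069,.133,.177,-84)"
python3 -m creep '2 0 0 0 0 0 0;2 0 0 0 0 0 0;0 0 0 0 0 0 0'
python3 -c "
from h import *
plan(.6069,.133,.177,-84)"
```

```text
time: 35.92
eef_pos: [0.6067, 0.1333, 0.181]
tool_rot: [0.473, 0.526, -0.473, 0.525]
force: [0.4, -1.2, -1.4]
gripper_width: 0.0504
t 35.92 pos [0.6067 0.1333 0.181 ] yawz -83.99 tilt 0.04 w 0.0504 F [ 0.4 -1.2 -1.4] j6 1.15
shift [4.  0.2 0.3] turn 0.0003
time: 36.17
eef_pos: [0.6067, 0.1333, 0.1771]
tool_rot: [0.473, 0.526, -0.473, 0.525]
force: [-0.4, 0.4, -1.9]
gripper_width: 0.0505
t 36.17 pos [0.6067 0.1333 0.1771] yawz -83.98 tilt 0.04 w 0.0505 F [-0.4  0.4 -1.9] j6 1.15
shift [0.1 0.2 0.3] turn 0.0004
```

```bash
python3 -m creep '1.5 0 0 0 0 0 0;0 0 0 0 0 0 0;-1 0 0 0 0 0 0.75;0 0 0 0 0 0 1;0 0 0 0 0 0 1;0 0 0 0 0 0 1;-20 0 0 0 0 0 1;-40 0 0 0 0 0 1;-30 0 0 0 0 0 1;0 0 0 0 0 0 1'
python3 - <<'E'
from h import *
np.set_printoptions(precision=4,suppress=True)
T=grab("top","pics/t14.png");S=grab("side","pics/s14.png")
plan(.5,-.15,.27,-84)
bl=lambda i:(i[...,0]>90)&(i[...,0]-i[...,2]>60)
g=proj(T,[.45,-.16,.02]);print(g,proj(S,[.45,-.16,.02]))
for k,f,b in(("t",T,(298,182,345,238)),("s",S,(255,250,315,300))):
    for z in(.0,.015):
        r=rect(f,b,z,bl,dbg=f"pics/cv{k}.png");print(k,z,r[0],np.rad2deg(r[1]),np.round(r[2],1),r[3],list(r[4].values()))
    print(np.round(f["img"][b[1]:b[3],b[0]:b[2],0].max()))
cv2.imwrite("pics/g14.png",cv2.hconcat([cv2.resize(cv2.imread("pics/cvt.png"),(390,470)),cv2.resize(cv2.imread("pics/cvs.png"),(400,470))]))
E
```

```text
time: 37.0
eef_pos: [0.6098, 0.134, 0.2744]
tool_rot: [0.476, 0.524, -0.47, 0.528]
force: [0.9, 0.8, 1.2]
gripper_width: 0.0855
t 37.10 pos [0.6074 0.1337 0.2688] yawz -83.97 tilt 0.19 w 0.0852 F [-0.8  0.3 -0.7] j6 1.15
shift [  -2.  -136.6  270.9] turn 0.0005
[312.0698 194.1988] [290.724  256.6451]
t 0.0 [ 0.401  -0.1899] -12.740798950195312 [112.2  66.3] (-1, -1) [np.float64(3.4), np.float64(4.0), np.float64(1.9), np.float64(14.7)]
t 0.015 [ 0.3993 -0.1879] -12.740798950195312 [111.1  65.7] (-1, -1) [np.float64(3.4), np.float64(4.0), np.float64(1.9), np.float64(14.6)]
219
s 0.0 [ 0.4063 -0.1881] -12.904174804687436 [113.6  68.5] (-1, -1) [np.float64(2.5), np.float64(2.8), np.float64(3.8), np.float64(13.5)]
s 0.015 [ 0.4005 -0.1945] -12.904167175292963 [112.1  67.6] (-1, -1) [np.float64(2.5), np.float64(2.8), np.float64(3.8), np.float64(13.4)]
224
```

View pics/g14.png

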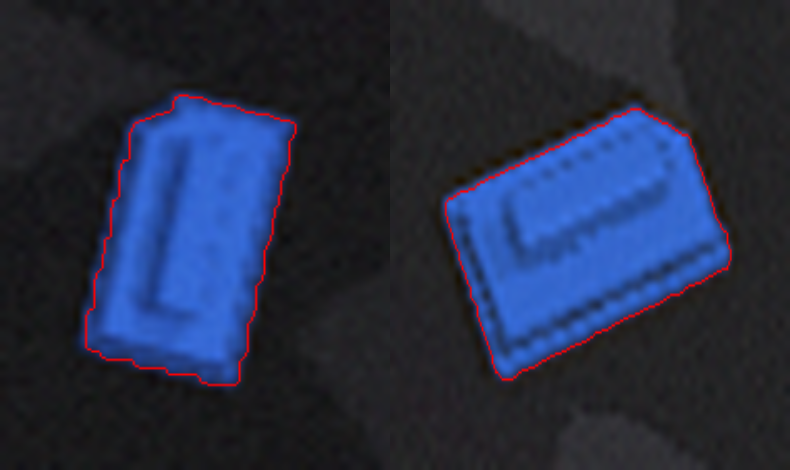

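```bash
python3 -c "
from h import *
plan(.403,-.190,.25,-102.8)"
```

```text
t 37.10 pos [0.6074 0.1337 0.2688] yawz -83.97 tilt 0.19 w 0.0852 F [-0.8  0.3 -0.7] j6 1.15
shift [  17.6 -237.4  300.5] turn 0.3286
```

```bash
python3 -m creep '0 -23.7 30 0 0 0 0.6;0 -23.7 30 0 0 0 0.6;0 -23.7 30 0 0 0 0.6;0 -23.7 30 0 0 0 0.6;0 -23.7 30 0 0 0 0.6;0 -23.7 30 0 0 0 0.6;0 -23.7 30 0 0 0 0.6;0 -23.7 30 0 0 0 0.6;0 -23.7 30 0 0 0 0.6;0 -23.7 30 0 0 0 0.6'
python3 -m creep '30 0 0 0.11 0 0 0.6;30 0 0 0.11 0 0 0.6;30 0 0 0.109 0 0 0.6;30 0 0 0 0 0 0.6;30 0 0 0 0 0 0.6;0 0 0 0 0 0 0.6;0 0 0 0 0 0 0.6'
python3 - <<'E'
from h import *
T=grab("top","pics/t15.png");S=grab("side","pics/s15.png")
plan(.403,-.190,.037,-102.8)
for k,f in zip("ts",(T,S)):
    r=wells(f,(.605,.133),.176,np.deg2rad(6.2));print(k,r and (r[0],np.rad2deg(r[1]),*r[2:]))
cv2.imwrite("pics/g15.png",cv2.hconcat([cv2.resize(T["img"][90:250,190:350],(400,400)),cv2.resize(S["img"][120:300,210:390],(400,400))]))
E
```

```text
time: 37.93
eef_pos: [0.4007, -0.1909, 0.2662]
tool_rot: [0.473, 0.526, -0.473, 0.525]
force: [2.3, -1.2, -0.5]
gripper_width: 0.0508
time: 38.52
eef_pos: [0.4012, -0.1899, 0.1159]
tool_rot: [-0.551, -0.442, 0.554, -0.44]
force: [1.4, -0.3, 0.5]
gripper_width: 0.051
t 38.62 pos [ 0.4035 -0.19    0.1182] yawz -102.79 tilt 0.05 w 0.0513 F [-0.3  0.1  0.5] j6 1.34
shift [81.2 -0.5  0.1] turn 0.0002
t (array([0.60322991, 0.13418493]), np.float64(5.909432123711393), array([15.01017771, 15.5165159 ]), np.float64(0.3179253091868753), (17, 19))Traceback (most recent call last):
  File "<stdin>", line 5, in <module>
  File "h.py", line 77, in wells
    D=np.linalg.norm(G[:,None]-P[None],axis=2);k=D.argmin(1);ok=D.min(1)<.006
                     ~~~~~~~~~^~~~~~~~
ValueError: operands could not be broadcast together with shapes (17,1,2) (1,0)
```

```bash
python3 -m creep '25 0 0 0 0 0 0.6;25 0 0 0 0 0 0.6;15 0 0 0 0 0 0.6;8 0 0 0 0 0 0.6;5 0 0 0 0 0 0.6;0 0 0 0 0 0 0.6;0 0 0 0 0 0 0.6'
python3 - <<'E'
from h import *
T=grab("top","pics/t15.png");S=grab("side","pics/s15.png")
plan(.403,-.190,.037,-102.8)
cv2.imwrite("pics/g15.png",cv2.hconcat([cv2.resize(T["img"][170:250,280:360],(400,400)),cv2.resize(S["img"][230:310,240:320],(400,400))]))
E
```

```text
time: 39.2
eef_pos: [0.4036, -0.1899, 0.0401]
tool_rot: [0.553, 0.441, -0.552, 0.442]
force: [-0.8, 0.2, -0.0]
gripper_width: 0.0511
t 39.30 pos [ 0.4036 -0.1899  0.0402] yawz -102.81 tilt 0.12 w 0.0509 F [0.6 0.3 0. ] j6 1.34
shift [ 3.2 -0.5  0.2] turn -0.0002
```

View pics/g15.png

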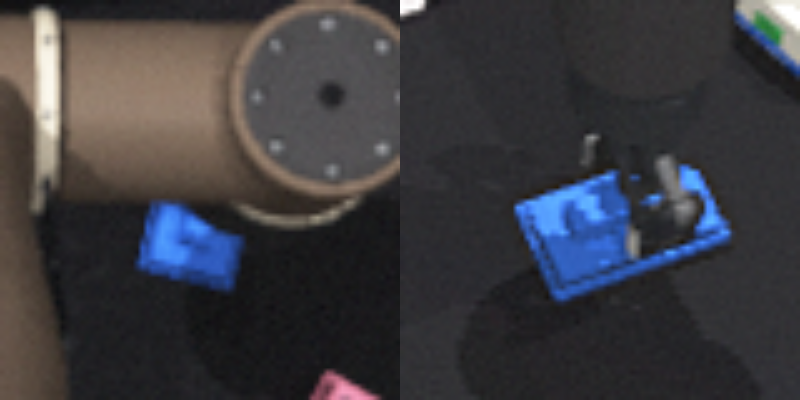

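Fingers straddle the ridge near its middle. Grip.

```bash
python3 -m creep '3 -0.5 0 0 0 0 0;0 0 0 0 0 0 0;0 0 0 0 0 0 0;0 0 0 0 0 0 0;0 0 0 0 0 0 0;0 0 0 0 0 0 0' 60
python3 -c "
from h import *
plan(.403,-.190,.037,-102.8)"
python3 -m creep '-20 0 0 0 0 0 0;-40 0 0 0 0 0 0;-40 0 0 0 0 0 0;-40 0 0 0 0 0 0;-40 0 0 0 0 0 0;-40 0 0 0 0 0 0;-10 0 0 -0.11 0 0 0;0 0 0 -0.11 0 0 0;0 0 0 -0.108 0 0 0;0 0 0 0 0 0 0' 60
python3 -c "
from h import *
plan(.606,.1335,.265,-84)"
```

```text
time: 39.8
eef_pos: [0.4023, -0.1898, 0.0365]
tool_rot: [0.553, 0.441, -0.553, 0.441]
force: [-1.0, 1.1, 5.6]
gripper_width: 0.0188
t 39.80 pos [ 0.4023 -0.1898  0.0365] yawz -102.81 tilt 0.02 w 0.0188 F [-1.   1.1  5.6] j6 1.34
shift [-0.5  0.7  0.1] turn -0.0002
time: 40.63
eef_pos: [0.4019, -0.1896, 0.2663]
tool_rot: [0.472, 0.526, -0.472, 0.527]
force: [-0.3, -0.2, -0.5]
gripper_width: 0.0186
t 40.63 pos [ 0.4019 -0.1896  0.2663] yawz -83.76 tilt 0.04 w 0.0186 F [-0.3 -0.2 -0.5] j6 1.67
shift [   1.5  238.  -299. ] turn 0.0042
```

```bash
python3 -m creep '0 23.8 -29.9 0 0 0 0;0 23.8 -29.9 0 0 0 0;0 23.8 -29.9 0 0 0 0;0 23.8 -29.9 0 0 0 0;0 23.8 -29.9 0 0 0 0;0 23.8 -29.9 0 0 0 0;0 23.8 -29.9 0 0 0 0;0 23.8 -29.9 0 0 0 0;0 23.8 -29.9 0 0 0 0;0 23.8 -29.9 0.004 0 0 0'
python3 -m creep '20 0 0 0 0 0 0;15 0 0 0 0 0 0;0 0 0 0 0 0 0;0 0 0 0 0 0 0;0 0 0 0 0 0 0'
python3 - <<'E'
from h import *
plan(.6057,.1334,.218,-84)
T=grab("top","pics/t16.png");S=grab("side","pics/s16.png")
cv2.imwrite("pics/g16.png",cv2.hconcat([cv2.resize(T["img"][90:190,190:290],(400,400)),cv2.resize(S["img"][110:190,240:320],(400,400))]))
E
```

```text
time: 41.47
eef_pos: [0.6082, 0.1341, 0.2654]
tool_rot: [0.475, 0.524, -0.476, 0.523]
force: [1.0, -0.7, 0.3]
gripper_width: 0.0189
time: 41.88
eef_pos: [0.6081, 0.1321, 0.2318]
tool_rot: [0.475, 0.524, -0.475, 0.524]
force: [-0.2, 0.1, 0.2]
gripper_width: 0.0185
t 41.88 pos [0.6081 0.1321 0.2318] yawz -84.35 tilt 0.04 w 0.0185 F [-0.2  0.1  0.2] j6 1.14
shift [13.8 -2.2 -1.5] turn -0.0061
```

View pics/g16.png

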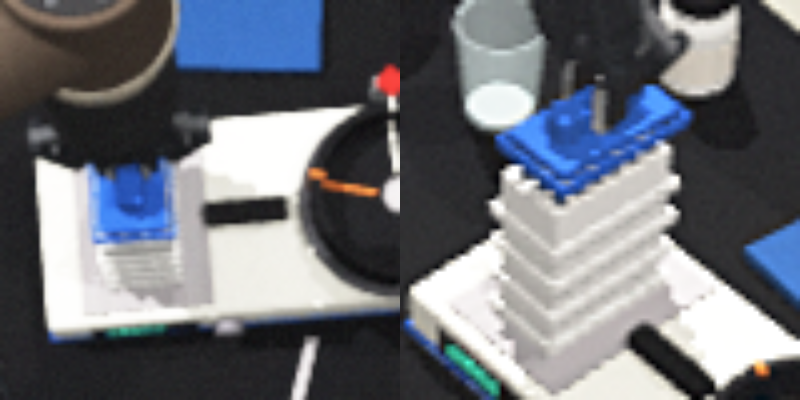

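```bash
python3 -m creep '8 -2.2 -1.5 -0.006 0 0 0;6 0 0 0 0 0 0;0 0 0 0 0 0 0;0 0 0 0 0 0 0'
python3 -c "
from h import *
plan(.6057,.1334,.2055,-84)"
python3 -m creep '3 0 0 0 0 0 0;3 0 0 0 0 0 0;0 0 0 0 0 0 0'
python3 -c "
from h import *
plan(.6057,.1334,.2055,-84)"
```

```text
time: 42.32
eef_pos: [0.6051, 0.1335, 0.2166]
tool_rot: [0.473, 0.526, -0.473, 0.526]
force: [-0.1, -0.6, -0.6]
gripper_width: 0.0187
t 42.32 pos [0.6051 0.1335 0.2166] yawz -83.93 tilt 0.05 w 0.0187 F [-0.1 -0.6 -0.6] j6 1.15
shift [11.1  0.6  0.1] turn 0.0012
time: 42.57
eef_pos: [0.6052, 0.1336, 0.2104]
tool_rot: [0.473, 0.526, -0.473, 0.526]
force: [-1.0, 0.2, -1.7]
gripper_width: 0.0185
t 42.57 pos [0.6052 0.1336 0.2104] yawz -83.92 tilt 0.05 w 0.0185 F [-1.   0.2 -1.7] j6 1.15
shift [4.9 0.5 0.3] turn 0.0013
```

```bash
python3 -m creep '2.5 0 0 0 0 0 0;2.5 0 0 0 0 0 0;0 0 0 0 0 0 0'
python3 -c "
from h import *
plan(.6057,.1334,.2055,-84)"
python3 -m creep '1 0 0 0 0 0 0;0 0 0 0 0 0 0'
python3 -c "
from h import *
plan(.6057,.1334,.2055,-84)"
```

```text
time: 42.82
eef_pos: [0.6055, 0.1336, 0.2058]
tool_rot: [0.473, 0.526, -0.473, 0.526]
force: [-0.5, -0.4, -1.2]
gripper_width: 0.0184
t 42.82 pos [0.6055 0.1336 0.2058] yawz -83.92 tilt 0.01 w 0.0184 F [-0.5 -0.4 -1.2] j6 1.15
shift [0.3 0.2 0.3] turn 0.0015
time: 42.98
eef_pos: [0.6056, 0.1337, 0.2056]
tool_rot: [0.473, 0.526, -0.473, 0.526]
force: [-0.8, -0.3, 4.0]
gripper_width: 0.0186
t 42.98 pos [0.6056 0.1337 0.2056] yawz -83.90 tilt 0.03 w 0.0186 F [-0.8 -0.3  4. ] j6 1.15
shift [0.1 0.1 0.3] turn 0.0017
```

```bash
python3 -m creep '-0.5 0 0 0 0 0 0.3;0 0 0 0 0 0 0.6;0 0 0 0 0 0 0.6;0 0 0 0 0 0 0.6;-20 0 0 0 0 0 0.6;-30 0 0 0 0 0 0.6;-35 0 0 0 0 0 0.6;0 0 0 0 0 0 0.6'
python3 -c "
from h import *
plan(.595,-.1416,.285,-120)"
```

```text
time: 43.65
eef_pos: [0.6083, 0.1341, 0.2981]
tool_rot: [0.476, 0.524, -0.469, 0.528]
force: [0.6, -0.1, 1.6]
gripper_width: 0.0511
t 43.65 pos [0.6083 0.1341 0.2981] yawz -83.86 tilt 0.59 w 0.0511 F [ 0.6 -0.1  1.6] j6 1.15
shift [ 12.3 -42.8 272.8] turn 0.6307
```

```bash
python3 -m creep '0 -6 39 0 0 0 0.5;0 -6 39 0 0 0 0.5;0 -6 39 0 0 0 0.5;0 -6 39 0 0 0 0.5;0 -6 39 0 0 0 0.5;0 -6 39 0 0 0 0.5;0 -6 39 0.105 0 0 0.5;30 0 0 0.105 0 0 0.5;30 0 0 0.105 0 0 0.5;30 0 0 0.105 0 0 0.5'
python3 -m creep '0 0 0 0.105 0 0 0.5;0 0 0 0.105 0 0 0.5;0 0 0 0 0 0 0.5'
python3 - <<'E'
from h import *
plan(.595,-.1414,.089,-120)
T=grab("top","pics/t17.png");S=grab("side","pics/s17.png")
cv2.imwrite("pics/g17.png",cv2.hconcat([cv2.resize(T["img"][90:190,190:290],(400,400)),cv2.resize(S["img"][110:230,240:360],(400,400))]))
E
```

```text
time: 44.48
eef_pos: [0.5926, -0.1435, 0.1999]
tool_rot: [0.574, 0.413, -0.573, 0.414]
force: [1.2, -0.6, 0.1]
gripper_width: 0.0425
time: 44.73
eef_pos: [0.5924, -0.1424, 0.1998]
tool_rot: [-0.613, -0.352, 0.614, -0.352]
force: [-0.2, 0.1, 0.2]
gripper_width: 0.0428
t 44.73 pos [ 0.5924 -0.1424  0.1998] yawz -120.29 tilt 0.06 w 0.0428 F [-0.2  0.1  0.2] j6 0.96
shift [110.8   1.8  -2.3] turn -0.0051
```

View pics/g17.png

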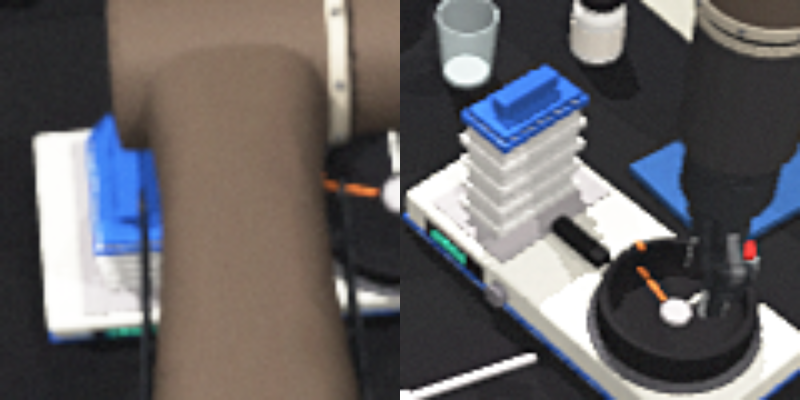

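```bash
python3 -m creep '30 1.5 -2 -0.005 0 0 0.5;30 0 0 0 0 0 0.5;25 0 0 0 0 0 0.5;12 0 0 0 0 0 0.5;8 0 0 0 0 0 0.5;0 0 0 0 0 0 0.5;0 0 0 0 0 0 0.5'
python3 -c "
from h import *
plan(.6303-.035,-.0808-.0606,.089,-120)"
```

```text
time: 45.42
eef_pos: [0.5954, -0.1413, 0.0962]
tool_rot: [0.611, 0.355, -0.611, 0.356]
force: [-0.5, 0.3, 0.7]
gripper_width: 0.0429
t 45.42 pos [ 0.5954 -0.1413  0.0962] yawz -119.62 tilt 0.04 w 0.0429 F [-0.5  0.3  0.7] j6 0.97
shift [ 7.2 -0.1  0.2] turn 0.0066
```

```bash
python3 -m creep '7 0 0 0 0 0 0.5;0 0 0 0 0 0 0;0 0 0 0 0 0 0;0 0 0 0 0 0 0;0 0 0 0 0 0 0' 40
python3 -c "
from h import *
plan(.6303-.035,-.0808-.0606,.089,-120)"
python3 -m creep '0 -7 -0.35 0.1 0 0 0;0 -7 -0.35 0.1 0 0 0;0 -7 -0.35 0.1 0 0 0;0 -7 -0.35 0.1 0 0 0;0 -7 -0.35 0.1 0 0 0;0 -7 -0.35 0.1 0 0 0;0 0 0 0 0 0 0' 40
python3 -c "
from h import *
a=np.deg2rad(-120-34.4);plan(.6303+.07*np.cos(a),-.0808+.07*np.sin(a),.089,-154.4)"
```

```text
time: 45.83
eef_pos: [0.5952, -0.1417, 0.0893]
tool_rot: [0.612, 0.355, -0.611, 0.355]
force: [-0.9, -2.9, 2.3]
gripper_width: 0.0092
t 45.83 pos [ 0.5952 -0.1417  0.0893] yawz -119.73 tilt 0.06 w 0.0092 F [-0.9 -2.9  2.3] j6 0.97
shift [ 0.3 -0.1 -0.3] turn 0.0047
time: 46.42
eef_pos: [0.5669, -0.1106, 0.0893]
tool_rot: [0.69, 0.157, -0.689, 0.157]
force: [2.4, -3.2, -0.1]
gripper_width: 0.0091
t 46.42 pos [ 0.5669 -0.1106  0.0893] yawz -154.35 tilt 0.10 w 0.0091 F [ 2.4 -3.2 -0.1] j6 0.30
shift [ 0.3  0.6 -0. ] turn 0.0009
```

```bash
python3 -m creep '0 -7 -0.35 0.1 0 0 0;0 -7 -0.35 0.1 0 0 0;0 -7 -0.35 0.1 0 0 0;0 -7 -0.35 0.1 0 0 0;0 -7 -0.35 0.1 0 0 0;0 -7 -0.35 0.1 0 0 0;0 -7 -0.35 0.1 0 0 0;0 0 0 0 0 0 0;0 0 0 0 0 0 0' 40
python3 - <<'E'
from h import *
a=np.deg2rad(-120-74.5);plan(.6303+.07*np.cos(a),-.0808+.07*np.sin(a),.089,165.5)
T=grab("top","pics/t18.png");S=grab("side","pics/s18.png")
cv2.imwrite("pics/g18.png",cv2.hconcat([cv2.resize(T["img"][104:150,264:304],(400,460),interpolation=cv2.INTER_CUBIC),cv2.resize(S["img"][174:220,306:346],(400,460),interpolation=cv2.INTER_CUBIC)]))
E
```

```text
time: 47.17
eef_pos: [0.5628, -0.0635, 0.0892]
tool_rot: [0.703, -0.085, -0.701, -0.085]
force: [2.6, -5.1, 1.7]
gripper_width: 0.0091
t 47.17 pos [ 0.5628 -0.0635  0.0892] yawz 166.13 tilt 0.11 w 0.0091 F [ 2.6 -5.1  1.7] j6 -0.48
shift [ 0.2 -0.1  0.3] turn 0.0109
```

View pics/g18.png

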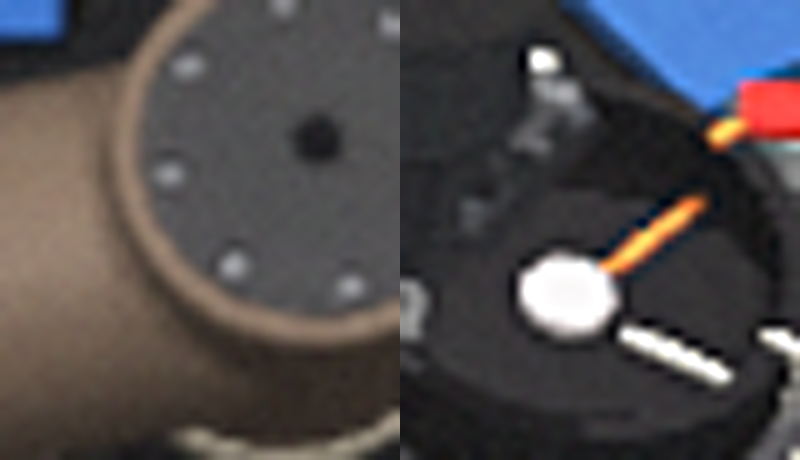

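```bash
python3 -m creep '0 0 0 0 0 0 0.4;0 0 0 0 0 0 0.5;0 0 0 0 0 0 0.5;-30 0 0 0 0 0 0.5;-40 0 0 0 0 0 0.5;-40 0 0 0 0 0 0.5;-40 0 0 0 0 0 0.5;-40 0 0 0 0 0 0.5;0 0 0 0 0 0 0.5' 40
python3 -c "
from h import *
plan(.45,.33,.28,166)"
```

```text
time: 48.02
eef_pos: [0.5648, -0.0634, 0.2875]
tool_rot: [0.706, -0.086, -0.697, -0.087]
force: [1.4, 0.3, 0.1]
gripper_width: 0.0426
t 48.02 pos [ 0.5648 -0.0634  0.2875] yawz 165.95 tilt 0.71 w 0.0426 F [1.4 0.3 0.1] j6 -0.48
shift [   6.2 -353.7  206.9] turn -0.0009
```

```bash
python3 -m creep '0 35 -1 0 0 0 0.5;0 35 -1 0 0 0 0.5;0 35 -1 0 0 0 0.5;0 35 -1 0 0 0 0.5;0 35 -1 0 0 0 0.5;0 35 -1 0 0 0 0.5;0 35 -1 0 0 0 0.5;0 35 -1 0 0 0 0.5;0 0 0 0 0 0 0.5'
python3 - <<'E'
from h import *
plan(.45,.33,.28,166)
T=grab("top","pics/t19.png");S=grab("side","pics/s19.png")
cv2.imwrite("pics/g19.png",cv2.hconcat([cv2.resize(T["img"][104:150,264:304],(400,460),interpolation=cv2.INTER_CUBIC),cv2.resize(S["img"][174:220,306:346],(400,460),interpolation=cv2.INTER_CUBIC)]))
cv2.imwrite("pics/g20.png",cv2.hconcat([cv2.resize(T["img"][60:260,130:330],(400,400)),cv2.resize(S["img"][90:290,180:380],(400,400))]))
E
```

```text
time: 48.77
eef_pos: [0.4989, -0.3408, 0.2777]
tool_rot: [-0.701, 0.088, 0.702, 0.088]
force: [0.3, 1.3, 0.2]
gripper_width: 0.0428
t 48.77 pos [ 0.4989 -0.3408  0.2777] yawz 165.67 tilt 0.11 w 0.0428 F [0.3 1.3 0.2] j6 0.03
shift [  -2.2 -637.8  213.3] turn -0.0057
```

View pics/g19.png

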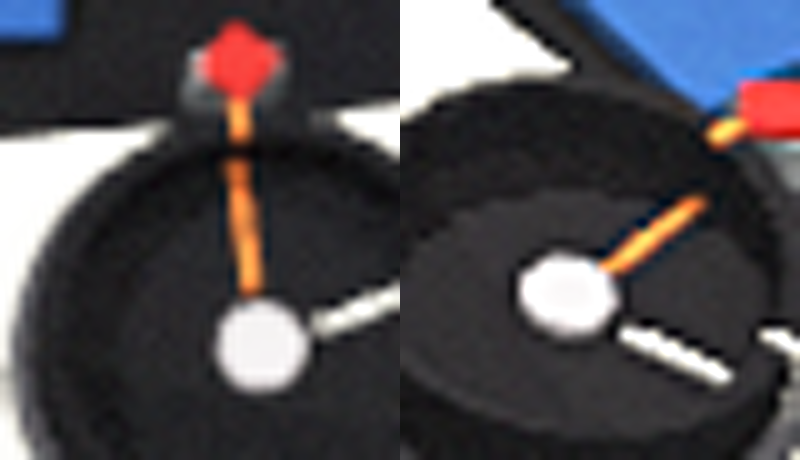

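View pics/g20.png

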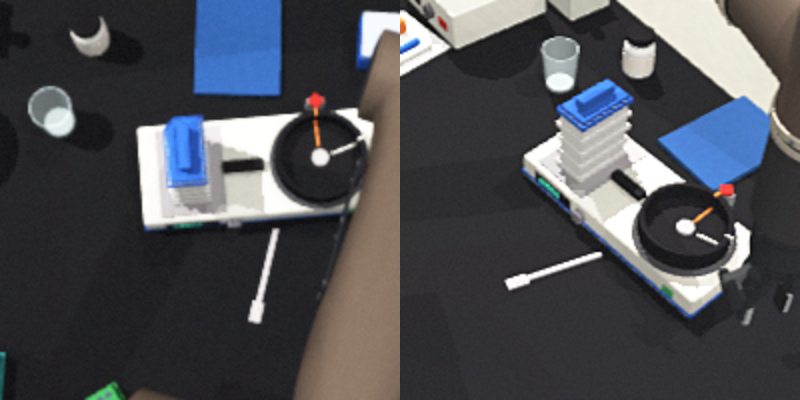

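```bash
python3 - <<'E'
from h import *
T=grab("top");S=grab("side")
for n,f,hp,x,y,k in(("top",T,(290.15,138.5),264,104,0),("side",S,(322.75,203.45),306,174,400)):
    h=onz(f,*hp,.069)
    for a in(3,6,9):
        r=np.deg2rad(a);c=np.array([np.cos(r),np.sin(r),0]);
        e=h+.0735*c;e[2]=.091;q=proj(f,e-np.array([0,0,0]));e2=h+.06*c;e2[2]=.063;w=proj(f,e2);e3=h+.077*c;e3[2]=.09;p=proj(f,e3)
        g=lambda q:((q-[x,y]+.5)*10+[k,0]).round(0)
        print(n,a,"rim",g(q),"web60",g(w),"ptr",g(p))
ys,xs=np.nonzero((T["img"][104:116,270:304,2]>150)&(T["img"][104:116,270:304,1]<70));print((xs.mean()+6+.5)*10,(ys.mean()+.5)*10)
E
```

```text
top 3 rim [262. 115.] web60 [258. 180.] ptr [261. 105.]
top 6 rim [250. 115.] web60 [248. 180.] ptr [249. 106.]
top 9 rim [238. 116.] web60 [239. 181.] ptr [237. 107.]
side 3 rim [752. 146.] web60 [708. 223.] ptr [759. 143.]
side 6 rim [743. 139.] web60 [701. 217.] ptr [750. 135.]
side 9 rim [734. 132.] web60 [693. 211.] ptr [740. 128.]
238.10344827586206 62.24137931034483
```

```bash
python3 -c "
from h import *
print(manip.hand_in())"
```

```text
the job is handed in; nothing more can be done
None
```

I turned the pulley clockwise by its rim until the white mark faced the pointer. I then stacked all four white blocks and the blue cover on the nest with their cut corners matched, and turned the pulley on until the orange mark faced the pointer. The job was handed in at about 49 s with the gripper clear of everything.

**Stack:** the camera views after each placing showed evenly spaced blocks with centres within about 1 mm of each other. Each block and the cover reached its fully seated height, about 7 mm below where a mismatched one would stand. The side view of the fourth block was hidden by the arm when I measured it. For that block I relied on the top view and later pictures of the whole stack.

**Marks:** both marks end about 0.5–1° anticlockwise of the pointer by the top view. The side view shows the orange line running straight into the pointer. After the first turn the white mark was about 2° off, so I regripped and corrected it. That correction moved it by only about 0.7–1°.

**Disagreements:** the two cameras disagreed by up to about 3 mm in x. I allowed for it when working out positions.

The scoop and beaker are in place in the last close pictures. I did not re-measure the bottle, flask or look-alikes after my last moves. I saw no knock or grip slip during the run.

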